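Pulse dry ginger in the spice grinder

ROBOT

A 6-joint arm with a two-finger parallel gripper is mounted at the origin on the work surface. World frame = base frame: x ahead of the robot, y to its left, z up, the work surface at z = 0. Lengths are in mm, angles in rad, forces in N, time in s.
With the tool pointing down it reaches from about 275 to 850 mm from the base axis. Payload 19 kg.
Tool frame: the origin (TCP) lies at the very end of the fingers, on their centre line; the grasp point (between the pads) lies 19 mm behind it; z points along the fingers, y is the line along which they close (so a half turn about z gives the same grasp; the last joint's range is limited). The gripper opens to 85 mm and grips with 20 to 120 N. Pads are 22 mm wide; open, the fingers measure 114 mm over their backs; the gripper's body (76 mm by 85 mm) begins 54 mm behind the grasp point. The pads swing forward as they close: fully open they stand 13 mm farther back than shut.
Start: joints at [-1.484, 0.15, 1.437, -0, 1.554, -0.134], TCP at [125.907, -561.015, 231.267] pointing down, gripper open.
Joint ranges: [-2.8, 2.8], [-0.68, 2.1], [0.12, 2.68], [-1.39, 4.53], [0.16, 2.79], [-2.81, 2.81]. Speed limits (rad/s): [1.89, 1.89, 2.22, 3.01, 3.01, 3.01].

INTERFACE

Orientations are given as a rotation vector (axis times angle).
In Python, from plant import * gives the robot as it stands.
- The arm moves only by the tool send_rows, never from a script. Its argument "moves" is a list of rows, each an object with "dp": the shift along the tool's x, y, z in cm, a list of three; "twist": the turn about the tool's z in degrees. In form: [{"dp": [dx, dy, dz], "twist": twist}, ...]. A call has 1 to 5 rows; each row shifts and turns the commanded pose from where the row before left it, along the tool's axes as they then stand; what a row does not reach is not made up. A row lasts 1/10 s, in which the tool goes at most 50 mm and 8.59 degrees, less where a joint would pass 70% of its speed; a pose out of reach is approached as far as the arm can. A call with a gripper value outside its range is refused whole. "jaw" is the closure, from 0 (fully open) to 1 (shut), set as the call begins (left out, the last holds). The fingers move at their own pace and stop on an object; the grip force is fixed at half the most. Time passes only in rows, so rows that do not move let the fingers close. It gives the time, the measured TCP pose, the force, the opening and the grip force at its end, in the units of the state.
- get_obs(): the state, without advancing time (a new reading comes with each control period).
- capture(name): name is "scene" or "top" or "wrist"; returns a dict with "image" (480x640x3 uint8, red, green, blue), "range_z" (480x640 float32, mm along the optical axis (not along the pixel's ray), 0 where there is no reading), "camera_matrix" (3x3 intrinsics, pixels), "R" (3x3) and "t" (3): a world point X has camera coordinates R X + t; the wrist camera has in their place "T_tool_cam" (4x4, takes a point from camera to tool coordinates, whose origin is the TCP and whose axes are the flange's). Camera axes: x right, y down, z forward; pixel columns grow to the right and rows downward; lengths in mm; the calibration is good to about 2 mm. A picture is of the moment at which its call begins: read the wrist's pose just before it.
- hand_in(): hands the job in; it is judged then, once.
Trained networks look in a picture, given as the dict that the camera call returned (one of the last four; its "shot" number tells which), for a name from the list of things; names that differ only in an ending like _2 or _b are one class to them, and where a whole thing is asked for, a point or a joint stands for the part that bears it (a point fixed in the world has none). Each returns a list of dicts, best first, with "score" (0 to 1); they miss things now and then, are a little off and sometimes report something else, mostly with a low value. They report only what shows in the picture. A call takes as long as a camera call. They do not tell look-alikes from the thing itself.
- cut_out(label, picture): "region" (480x640 bool, what is visible of it) and "bbox" ([left, top, right, bottom] in pixels, round what is visible of it).
The state is a dict: "t": time; "joint_pos": joint angles; "qd": joint speeds; "effort": joint torques, N m; "ee_pos": TCP position; "eef_rot": TCP orientation; "force": force on the tool from outside, world axes, zero at the start; "moment": the same for the moment, N m; "gripper_width": finger opening in mm; "grip_force": force on a finger pad.
Only numpy, scipy, OpenCV 4.12 (cv2) and the standard library are available. Lean on these libraries where they do the work, as an engineer would, in place of code of your own. Each camera call takes 0.05 s, during which the arm holds its last target. There are 200 camera calls.

TASK

Use the scoop to tip at least two of the dry ginger knobs from the low steel tin into the spice grinder's bowl, spilling none and keeping the fingers off the food, and set the scoop down again on its flat bottom. Then drop the lid in with its ears through the two notches in the collar, twist it clockwise (seen from above) half way towards the lock, so that its grip bar points at the raised dots and the spring-back switch pulses, never as far as the lock click, and finish while still gripping the lid and holding it there against the spring. Leave the tiffin, the tumblers and the chai pan where they stand.

Things in the scene. Friction and masses are not known exactly. Their poses are not given: they have to be found in the camera images.
- grinder: Spice grinder that stands fast: white motor base 124 mm across, steel bowl on top, white collar 109 mm across; 148 mm tall without its lid. Origin: centre of its underside, on the bowl's axis, z up; the cable leaves at +x. Bowl 76 mm across inside, its floor 90 mm above the counter; at 135 mm a ledge runs round the bowl under the collar.
- mouth (a point): Centre of the grinder's open mouth, level with the collar's top, 148 mm up; axes as the grinder's. The collar has a flat lip 5 mm thick with a round opening 80 mm across; between lip and ledge is a groove 8 mm high. Raised on the lip, clockwise (from above) of each notch: a dot at 30 degrees (half way: pulse) and a dash at 60 degrees (lock).
- bowl (a point): Middle of the inside of the grinder's bowl, on its axis, 110 mm above the counter: ginger lying in the bowl has its centre within 40 mm of this point.
- notch (a point): One of the two entry notches in the lip, 45 mm from the axis on the grinder's +x side, at the lip's top; the other is opposite, at -x. Each is about 21 mm wide and reaches out to a radius of 49 mm. The lid's ears drop through them on to the ledge and then turn clockwise (from above) under the lip.
- lid_center (a point): Loose grey plastic lid, 90 g, at the start right side up on the counter. This point: on its axis, half-way up, 25 mm above its underside; z up. Round plug 76 mm across, 16 mm tall; on it an upright grip bar 64 mm long (along x), 16 mm wide (y), 34 mm tall; 50 mm in all. Seated in the grinder, its underside lies on the ledge and this point 160 mm above the counter.
- lid_ear (a point): One of the lid's two ears, at the foot of the plug on its +x side, 42.5 mm from the axis, 2.5 mm above the underside; the other is opposite, at -x. Each is 14 mm wide, 5 mm tall and reaches to a radius of 47.5 mm. The two are alike, so the lid fits either way round.
- pulse_ring (a joint): Switch ring in the groove, rad, pushed clockwise by the lid's ears: 0 at rest; moves once the lid has turned about 0.1 rad from the notches, then follows it: about 0.42 with the lid half way (30 degrees). Its spring pushes back with 0.06 N m at 0, 0.12 N m at 0.42, and turns a released lid back. Ball catches resist from about 0.75; the lid clicks into the lock at about 0.9.
- tin: Low open steel tin that stands fast on the counter, 246 mm long (x) by 78 mm wide (y), 30 mm high, floor 3 mm thick. Straight long sides 3 mm thick (72 mm between them); the two ends slope outwards at 50 degrees, so the flat floor is 191 mm long (x = -95 to +95 mm). Origin: centre of its underside. The scoop lies at the -x end, the ginger knobs towards the +x end.
- scoop_grip (a point): Middle of the scoop's wooden handle (14 mm wide along y, 12 mm thick, 92 mm long), 64 mm above the scoop's underside and 80 mm behind (-x of) the middle of its pan; axes as the scoop's: x to the open front edge, z up. The handle rises backwards from the pan's back wall at 38 degrees. 120 g in all.
- scoop_floor (a point): Middle of the scoop's flat pan floor, 1 mm above its underside; x to the open front edge, z up. Pan 78 mm long (front edge at x = +39 mm, back wall at -39 mm), 64 mm wide, side walls 24 mm high, back wall 36 mm, floor sheet 1 mm and walls 2 mm thick. At the start it lies in the tin, its handle over the tin's -x end wall.
- ginger0_center (a point): Centre of a dry ginger knob, lumpy, hard and slippery on steel, about 27 by 20 mm and 20 mm high, 12 g, one of four alike, lying loose in the tin.
- ginger1_center (a point): Centre of a dry ginger knob, lumpy, hard and slippery on steel, about 27 by 20 mm and 20 mm high, 12 g, one of four alike, lying loose in the tin.
- ginger2_center (a point): Centre of a dry ginger knob, lumpy, hard and slippery on steel, about 27 by 20 mm and 20 mm high, 12 g, one of four alike, lying loose in the tin.
- ginger3_center (a point): Centre of a dry ginger knob, lumpy, hard and slippery on steel, about 27 by 20 mm and 20 mm high, 12 g, one of four alike, lying loose in the tin.
- tiffin: Steel tiffin stack with side latches, 130 mm across, 235 mm tall. Origin: centre of its underside. Leave alone.
- tumbler_a: Glass tumbler 66 mm across, 92 mm tall. Origin: centre of its underside. Leave alone.
- tumbler_b: Another glass tumbler, alike. Leave alone.
- pan: Aluminium chai pan, 144 mm across, 70 mm tall, long black handle, on a green trivet. Origin: centre of its underside. Leave alone.
There are look-alikes about, which are no part of the job. What is shaped like the part that bears lid_center but brown is not meant.

How it is judged (in metres and radians):
On the way, in this order (a step that is already met when the one before it is completed fails the run):
1. at least two ginger knobs lie in the grinder's bowl ((distance between each of ginger0_center, ginger1_center and bowl below 0.04 m or distance between each of ginger0_center, ginger2_center and bowl below 0.04 m or distance between each of ginger0_center, ginger3_center and bowl below 0.04 m or distance between each of ginger1_center, ginger2_center and bowl below 0.04 m or distance between each of ginger1_center, ginger3_center and bowl below 0.04 m or distance between each of ginger2_center, ginger3_center and bowl below 0.04 m)), for 0.2 s.
2. the scoop is set down on its flat bottom (height (world z) of scoop_floor below 0.03 m and angle between scoop_floor's own z axis and vertical below 0.4 rad and linear speed of scoop below 0.03 m/s and contact force between the fingers and scoop below 0.2 N), for 0.2 s.
3. the lid is seated in the collar with its ears in the notches, not yet turned (horizontal distance between lid_center and grinder below 0.004 m and z of lid_center in the frame of grinder between 0.1565 and 0.1645 m and angle between lid_center's own z axis and vertical below 0.08 rad and value of joint pulse_ring below 0.12 rad), for 0.05 s.
At the end, for the whole second after the job is handed in: Lid seated in the collar (4 mm, 0.08 rad), gripped by the fingers with over 2 N and holding the switch ring at 0.24 to 0.58 rad; two or more knobs in the bowl, every other one in the tin; scoop at rest on its bottom (tilt under 0.4 rad, floor below 30 mm) (value of joint pulse_ring between 0.24 and 0.58 rad and horizontal distance between lid_center and grinder below 0.004 m and z of lid_center in the frame of grinder between 0.1565 and 0.1645 m and angle between lid_center's own z axis and vertical below 0.08 rad and contact force between the fingers and lid above 2 N and (distance between each of ginger0_center, ginger1_center and bowl below 0.04 m or distance between each of ginger0_center, ginger2_center and bowl below 0.04 m or distance between each of ginger0_center, ginger3_center and bowl below 0.04 m or distance between each of ginger1_center, ginger2_center and bowl below 0.04 m or distance between each of ginger1_center, ginger3_center and bowl below 0.04 m or distance between each of ginger2_center, ginger3_center and bowl below 0.04 m) and (distance between ginger0_center and bowl below 0.04 m or (x of ginger0_center in the frame of tin between -0.123 and 0.123 m and y of ginger0_center in the frame of tin between -0.04 and 0.04 m)) and (distance between ginger1_center and bowl below 0.04 m or (x of ginger1_center in the frame of tin between -0.123 and 0.123 m and y of ginger1_center in the frame of tin between -0.04 and 0.04 m)) and (distance between ginger2_center and bowl below 0.04 m or (x of ginger2_center in the frame of tin between -0.123 and 0.123 m and y of ginger2_center in the frame of tin between -0.04 and 0.04 m)) and (distance between ginger3_center and bowl below 0.04 m or (x of ginger3_center in the frame of tin between -0.123 and 0.123 m and y of ginger3_center in the frame of tin between -0.04 and 0.04 m)) and height (world z) of scoop_floor below 0.03 m and angle between scoop_floor's own z axis and vertical below 0.4 rad and linear speed of scoop below 0.03 m/s); the arm keeps its last pose, push and grip.
It fails at once if the lid is turned into the lock click (value of joint pulse_ring above 0.8 rad).
It fails at once if the fingers touch the ginger (contact force between the fingers and ginger0 above 0.3 N or contact force between the fingers and ginger1 above 0.3 N or contact force between the fingers and ginger2 above 0.3 N or contact force between the fingers and ginger3 above 0.3 N).
It fails at once if the tiffin, a tumbler or the pan is moved or tipped (distance of any of tiffin, tumbler_a, tumbler_b, pan from where it was at the start of the episode above 0.02 m or angle between any of tiffin, tumbler_a, tumbler_b, pan's own z axis and vertical above 0.2 rad).
It also fails if it takes over 72 s, if anything falls off the work surface, if the arm or the gripper's body presses on something with over 40 N, if the wrist force passes 120 N, or if a joint passes its speed limit or range.

## Working session

There is one attempt and no reset: what is moved stays moved. The work goes in short steps, Python scripts to look and compute and a tool call to move; the robot and the scene stay as the last step left them, time stands still between calls to the robot, and variables do not carry over. Pictures are saved under pics/ and viewed, at most 10 in all, crops included, and the job is handed in when it is done.

Besides the shell and the picture viewer there is one more tool, called after "Request:" as name(argument=value, ...) on one line, values as JSON. send_rows: Moves the arm, as the interface text tells. Its arguments: {"type":"object","properties":{"moves":{"type":"array"},"jaw":{"type":"number"}},"required":["moves"]}

```bash
mkdir -p pics; ls; cat > h.py <<'E'
from plant import *
import numpy as np, cv2
from scipy.spatial.transform import Rotation as Rn
def cam(name):
    o=get_obs(); c=capture(name)
    if 'R' not in c:
        T=np.eye(4); T[:3,:3]=Rn.from_rotvec(o['eef_rot']).as_matrix(); T[:3,3]=o['ee_pos']
        T=T@c['T_tool_cam']; c['R']=T[:3,:3].T; c['t']=-c['R']@T[:3,3]
    return c
def cloud(c):
    z=c['range_z'].astype(float); v,u=np.indices(z.shape); K=c['camera_matrix']
    P=np.stack([(u-K[0,2])/K[0,0]*z,(v-K[1,2])/K[1,1]*z,z],-1)
    W=(P-c['t'])@np.asarray(c['R']); W[z<=0]=np.nan
    return W
def save(n,im): cv2.imwrite('pics/'+n+'.png',np.ascontiguousarray(im[:,:,::-1]))
E
cat > m.py <<'E'
from h import *
import sys
for n in ['scene','top']:
    c=cam(n); save(n+sys.argv[1],c['image']); W=cloud(c)
    np.savez('/tmp/%s%s.npz'%(n,sys.argv[1]),W=W,im=c['image'])
    for l in ['grinder','lid_center','tin','scoop_grip','ginger0_center','tiffin','tumbler_a','pan']:
        for d in cut_out(l,c):
            if d['score']<.3: continue
            p=W[d['region']]; p=p[np.isfinite(p[:,0])]
            if len(p)<5: continue
            print(n,l,round(d['score'],2),np.round(d['bbox']),len(p),'med',np.median(p,0).round(),'lo',np.percentile(p,2,0).round(),'hi',np.percentile(p,98,0).round())
E
python3 m.py 0
```

```text
pics
scene grinder 0.61 [289. 211. 335. 304.] 3002 med [596. -59.  92.] lo [ 469. -131.   -0.] hi [641. -12. 149.]
scene grinder 0.36 [189. 281. 307. 344.] 3434 med [777. -79.  41.] lo [ 721. -214.    6.] hi [863.   1.  79.]
scene lid_center 0.96 [204. 271. 233. 298.] 717 med [ 739. -247.   17.] lo [ 706. -291.   -1.] hi [ 768. -215.   51.]
scene lid_center 0.63 [288. 212. 335. 309.] 2889 med [596. -58.  95.] lo [ 512. -117.    4.] hi [636. -13. 149.]
scene lid_center 0.62 [221. 236. 252. 266.] 591 med [ 613. -276.   17.] lo [ 573. -310.   -0.] hi [ 639. -247.   51.]
scene lid_center 0.57 [168. 234. 196. 262.] 497 med [ 651. -425.   16.] lo [ 608. -467.    2.] hi [ 676. -398.   50.]
scene tin 0.56 [375. 254. 465. 291.] 1673 med [489. 178.  16.] lo [429.  97.  -0.] hi [535. 285.  33.]
scene scoop_grip 0.75 [427. 256. 494. 280.] 675 med [451. 286.  17.] lo [419. 230.   0.] hi [662. 373. 198.]
scene ginger0_center 0.51 [220. 238. 251. 266.] 581 med [ 613. -276.   17.] lo [ 568. -312.    1.] hi [ 639. -248.   51.]
scene tiffin 0.68 [433. 270. 523. 378.] 6783 med [750. 357. 157.] lo [658.
[... 994 characters left out ...]
184.  10.] lo [422.  93.  -3.] hi [530. 332.  37.]
top scoop_grip 0.85 [150. 275. 224. 300.] 1074 med [463. 280.   7.] lo [435. 230.  -1.] hi [499. 363.  88.]
top ginger0_center 0.41 [226. 272. 240. 278.] 67 med [502. 195.  21.] lo [494. 184.   8.] hi [514. 206.  29.]
top tiffin 0.68 [122. 146. 201. 216.] 3959 med [692. 343. 198.] lo [645. 294.   7.] hi [763. 422. 234.]
top tumbler_a 0.81 [494. 260. 528. 288.] 726 med [ 508. -497.   48.] lo [ 476. -515.   -1.] hi [ 534. -455.   94.]
top pan 0.96 [310. 126. 409. 192.] 2944 med [809. -73.  14.] lo [ 722. -213.    2.] hi [865.  -2.  82.]
top pan 0.56 [433. 276. 467. 305.] 623 med [ 465. -343.   36.] lo [ 434. -362.   -1.] hi [ 491. -303.   94.]
```

```bash
python3 - <<'E'
import cv2
t=cv2.imread('pics/top0.png')
a=cv2.resize(t[160:350,140:510],None,fx=2.1,fy=2.1,interpolation=cv2.INTER_CUBIC)
cv2.imwrite('pics/c0.png',a)
E
```

```text
(no output)
```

View pics/c0.png

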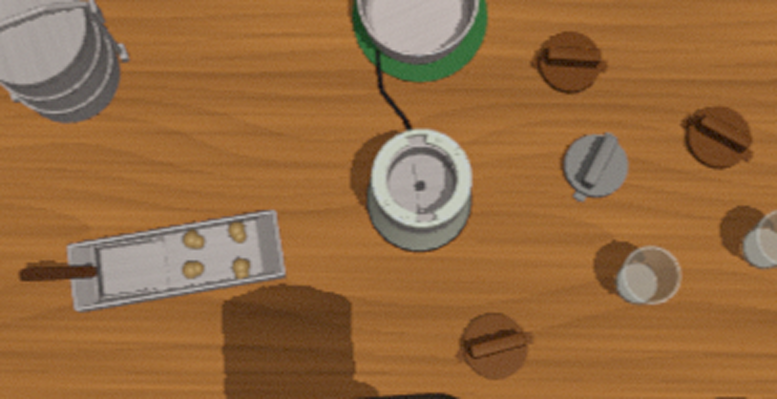

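```bash
cat >> h.py <<'E'
def dtool(target):
    "shift in tool axes (cm) to bring TCP to world target (mm)"
    o=get_obs(); return (Rn.from_rotvec(o['eef_rot']).as_matrix().T@(np.array(target)-o['ee_pos'])/10).round(2)
def circ(p):
    A=np.c_[2*p,np.ones(len(p))]; s=np.linalg.lstsq(A,(p**2).sum(1),rcond=None)[0]
    return s[:2],np.sqrt(s[2]+s[:2]@s[:2])
E
python3 - <<'E'
from h import *
o=get_obs(); print(o['ee_pos'],Rn.from_rotvec(o['eef_rot']).as_matrix().round(3).tolist(),o['gripper_width'])
print(capture('wrist')['T_tool_cam'].round(3).tolist())
for n in ['scene','top']:
    d=np.load('/tmp/%s0.npz'%n); W=d['W']; 
    m=(np.hypot(W[...,0]-570,W[...,1]+70)<90)&(W[...,2]>141)&(W[...,2]<160)
    p=W[m]; h=cv2.convexHull(p[:,:2].astype(np.float32))[:,0].astype(float); c,r=circ(h); print(n,'collar',len(p),c.round(1),r.round(1),np.median(p[:,2]).round(1))
    m=(abs(W[...,0]-480)<80)&(abs(W[...,1]-190)<140)&(W[...,2]>24)&(W[...,2]<40)
    p=W[m]; print(n,'tin rim',cv2.minAreaRect(p[:,:2].astype(np.float32)))
    m=(np.hypot(W[...,0]-602,W[...,1]+283)<50)&(W[...,2]>40)&(W[...,2]<62)
    p=W[m]; print(n,'lidbar',len(p),cv2.minAreaRect(p[:,:2].astype(np.float32)),p.mean(0))
print(dtool([520,-70,400]),dtool([480,190,350]))
E
```

```text
[ 125.91834336 -561.00955066  231.26076297] [[0.976, 0.219, 0.0], [0.219, -0.976, 0.0], [0.0, -0.0, -1.0]] 85.54773074742876
[[-0.0, -0.945, -0.326, 85.201], [1.0, -0.001, 0.0, 0.615], [-0.0, -0.326, 0.945, -142.407], [0.0, 0.0, 0.0, 1.0]]
scene collar 476 [557.8 -70.8] 55.4 146.9
scene tin rim ((476.0082092285156, 212.8426055908203), (90.21688842773438, 245.4795379638672), 10.167597770690918)
scene lidbar 128 ((601.2430419921875, -282.22412109375), (18.007944107055664, 67.07270050048828), 62.341129302978516) [ 604.67194542 -282.39076147   47.01989101]
top collar 740 [557.8 -72.1] 54.2 148.5
top tin rim ((476.7992858886719, 213.00662231445312), (80.67247009277344, 248.0270538330078), 10.52479076385498)
top lidbar 171 ((600.4132690429688, -284.9907531738281), (15.771361351013184, 64.08745574951172), 63.41054916381836) [ 600.21123263 -284.69467972   49.57591291]
[ 49.21 -39.28 -16.87] [ 51.   -65.53 -11.86]
```

Request:
send_rows(moves=[{"dp": [3.5,-2.4,-0.5],"twist": 0},{"dp": [3.5,-2.4,-0.5],"twist": 0},{"dp": [3.5,-2.4,-0.5],"twist": 0},{"dp": [3.5,-2.4,-0.5],"twist": 0},{"dp": [3.5,-2.4,-0.5],"twist": 0}])

```text
t: 1.45
ee_pos: [271.2, -404.2, 256.6]
eef_rot: [3.122, 0.345, 0.0]
force: [0.9, -0.4, 0.5]
gripper_width: 85.5
grip_force: 0.0
```

Request:
send_rows(moves=[{"dp": [3.5,-2.4,-0.5],"twist": 0},{"dp": [3.5,-2.4,-0.5],"twist": 0},{"dp": [3.5,-2.4,-0.5],"twist": 0},{"dp": [3.5,-2.4,-0.5],"twist": 0},{"dp": [3.5,-2.4,-0.5],"twist": 0}])

```text
t: 1.95
ee_pos: [415.7, -248.7, 281.7]
eef_rot: [3.122, 0.346, 0.001]
force: [1.9, -1.2, -0.3]
gripper_width: 85.6
grip_force: 0.0
```

Request:
send_rows(moves=[{"dp": [3.5,-2.4,-0.5],"twist": 0},{"dp": [3.5,-2.4,-0.5],"twist": 0},{"dp": [3.5,-2.4,-0.5],"twist": 0},{"dp": [3.5,-2.4,-0.5],"twist": 0},{"dp": [0,0,0],"twist": 0}])

```text
t: 2.45
ee_pos: [532.8, -122.5, 301.4]
eef_rot: [-3.121, -0.352, -0.001]
force: [-0.1, -0.2, -0.1]
gripper_width: 85.2
grip_force: 0.0
```

```bash
python3 - <<'E'
from h import *
print(get_obs()['ee_pos'],get_obs()['joint_pos'])
c=cam('wrist'); save('w1',c['image']); W=cloud(c); np.savez('/tmp/w1.npz',W=W,im=c['image'])
m=(np.hypot(W[...,0]-560,W[...,1]+70)<80)&(W[...,2]>141)&(W[...,2]<156)
p=W[m]; h=cv2.convexHull(p[:,:2].astype(np.float32))[:,0].astype(float); print('collar',len(p),circ(h),np.median(p[:,2]))
print(dtool([477,213,320]))
E
```

```text
[ 532.76540985 -122.54747805  301.40046783] [-3.67703969e-01  7.70877854e-02  1.37903582e+00  1.12178325e-03
  1.68522893e+00  9.78486100e-01]
collar 5881 (array([559.02219854, -73.94461059]), np.float64(54.293994421924126)) 147.74807865381337
[  2.18 -34.09  -1.88]
```

View pics/w1.png

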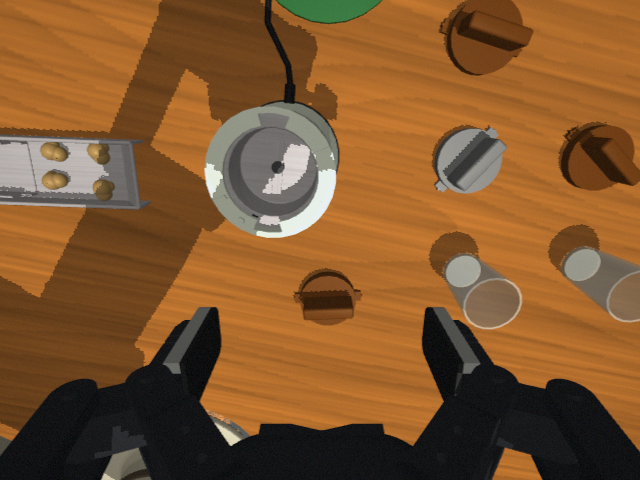

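```bash
python3 - <<'E'
from h import *
W=np.load('/tmp/w1.npz')['W']
c0=np.array([559,-73.5]); d=W[...,:2]-c0; r=np.hypot(d[...,0],d[...,1]); a=np.degrees(np.arctan2(d[...,1],d[...,0]))
m=(r>42)&(r<47)
for b in range(-180,180,6):
    k=m&(a>=b)&(a<b+6); z=W[...,2][k]
    if (z<143).mean()>.15: print(b,k.sum(),np.median(z).round(),(z<143).mean().round(2))
im=np.load('/tmp/w1.npz')['im']
m=(np.hypot(W[...,0]-602,W[...,1]+283)<50)&(W[...,2]>44)&(W[...,2]<60)
p=W[m]; print('lidbar',len(p),cv2.minAreaRect(p[:,:2].astype(np.float32)),np.median(p[:,2]))
m=(np.hypot(W[...,0]-602,W[...,1]+283)<55)&(W[...,2]>10)&(W[...,2]<22)
p=W[m]; h=cv2.convexHull(p[:,:2].astype(np.float32))[:,0].astype(float); print(len(p),circ(h))
E
```

```text
-174 91 372.0 0.26
-162 13 147.0 0.38
-6 33 135.0 1.0
0 36 135.0 1.0
6 37 135.0 1.0
12 42 135.0 1.0
18 53 144.0 0.49
174 151 366.0 0.2
lidbar 904 ((602.6226196289062, -286.5533447265625), (15.994463920593262, 63.18735885620117), 62.28092956542969) 49.49585306979161
2044 (array([ 602.48752447, -287.37550971]), np.float64(37.86835011875396))
```

Request:
send_rows(moves=[{"dp": [0.3,-4.4,-0.3],"twist": -8.5},{"dp": [-0.4,-4.4,-0.3],"twist": -8.5},{"dp": [-1.0,-4.3,-0.3],"twist": -8.5},{"dp": [-1.7,-4.1,-0.3],"twist": -8.5},{"dp": [-2.3,-3.8,-0.3],"twist": -8.5}])

```text
t: 3.0
ee_pos: [390.3, 21.6, 315.9]
eef_rot: [-2.779, -1.464, 0.0]
force: [-1.3, 0.0, -0.1]
gripper_width: 85.5
grip_force: 0.0
```

Request:
send_rows(moves=[{"dp": [-2.8,-3.4,-0.3],"twist": -8.5},{"dp": [-3.3,-2.9,0],"twist": -8.5},{"dp": [-3.7,-2.4,0],"twist": -8.5},{"dp": [0,0,0],"twist": -8.5},{"dp": [0,0,0],"twist": -8.5}])

```text
t: 3.5
ee_pos: [283.3, -21.1, 319.8]
eef_rot: [2.118, 2.318, 0.001]
force: [0.1, 0.7, -0.0]
gripper_width: 85.2
grip_force: 0.0
```

```bash
python3 - <<'E'
from h import *
o=get_obs();print(o['ee_pos'],Rn.from_rotvec(o['eef_rot']).as_matrix().round(3).tolist())
c=cam('wrist'); save('w2',c['image']); W=cloud(c); np.savez('/tmp/w2.npz',W=W,im=c['image'])
for l in ['scoop_grip','ginger0_center','tin']:
    for d in cut_out(l,c):
        p=W[d['region']]; p=p[np.isfinite(p[:,0])]
        if d['score']>.3 and len(p)>5: print(l,d['score'],d['bbox'],np.median(p,0).round(1),np.percentile(p,2,0).round(),np.percentile(p,98,0).round())
E
```

```text
[283.27806699 -21.0889301  319.84680458] [[-0.09, 0.996, 0.002], [0.996, 0.09, -0.001], [-0.001, 0.002, -1.0]]
ginger0_center 0.82 [525.0, 0.0, 554.4, 20.3] [500.3 190.3  18.7] [494. 181.   3.] [512. 198.  24.]
tin 0.8 [475.3, 0.0, 566.1, 112.7] [495.9 146.5   9.8] [445.  89.   1.] [534. 195.  33.]
```

View pics/w2.png

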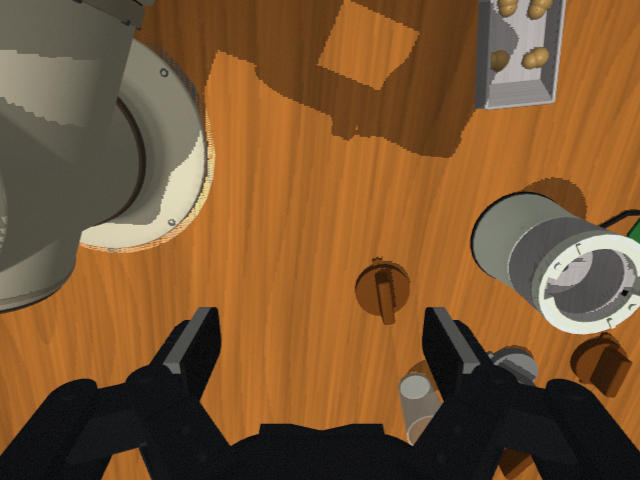

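Request:
send_rows(moves=[{"dp": [3.6,2.9,0.3],"twist": 0},{"dp": [3.6,2.9,0.3],"twist": 0},{"dp": [3.6,2.9,0.3],"twist": 0},{"dp": [3.6,2.9,0.3],"twist": 0},{"dp": [3.6,2.9,0.3],"twist": 0}])

```text
t: 4.2
ee_pos: [410.3, 168.1, 304.8]
eef_rot: [-2.127, -2.312, 0.0]
force: [0.2, -1.4, 0.2]
gripper_width: 85.3
grip_force: 0.0
```

Request:
send_rows(moves=[{"dp": [3.6,2.9,0.3],"twist": 0},{"dp": [3.6,2.9,0.3],"twist": 0},{"dp": [0,0,0],"twist": 0}])

```text
t: 4.5
ee_pos: [462.7, 246.2, 296.4]
eef_rot: [-2.122, -2.313, 0.005]
force: [-0.2, -1.0, -0.7]
gripper_width: 85.3
grip_force: 0.0
```

```bash
python3 - <<'E'
from h import *
o=get_obs();print(o['ee_pos'],o['joint_pos'],Rn.from_rotvec(o['eef_rot']).as_matrix().round(3).tolist())
c=cam('wrist'); save('w3',c['image']); W=cloud(c); np.savez('/tmp/w3.npz',W=W,im=c['image'])
for l in ['scoop_grip','ginger0_center','tin']:
    for d in cut_out(l,c):
        p=W[d['region']]; p=p[np.isfinite(p[:,0])]
        if d['score']>.3 and len(p)>5: print(l,d['score'],d['bbox'],np.median(p,0).round(1),np.percentile(p,2,0).round(),np.percentile(p,98,0).round())
m=(abs(W[...,0]-480)<80)&(abs(W[...,1]-300)<80)&(W[...,2]>40)&(W[...,2]<110)
p=W[m]; print(len(p)); mu=p.mean(0); u,s,v=np.linalg.svd(p-mu,full_matrices=False); print(mu,v[0],s)
for lo in range(40,110,10):
    q=p[(p[:,2]>=lo)&(p[:,2]<lo+10)]
    if len(q): print(lo,len(q),q.mean(0).round(1))
print(cv2.minAreaRect(p[:,:2].astype(np.float32)))
E
```

```text
[462.71368467 246.18237724 296.39035569] [3.41450674e-01 3.26584246e-02 1.43571490e+00 7.12693565e-04
 1.67723916e+00 2.55698014e-01] [[-0.086, 0.996, -0.004], [0.996, 0.086, -0.001], [-0.0, -0.004, -1.0]]
scoop_grip 0.8 [298.9, 54.6, 359.1, 203.5] [461.5 281.2   4.7] [437. 229.   2.] [501. 373.  93.]
scoop_grip 0.65 [325.2, 363.5, 439.8, 443.9] [554.9 -24.8  49.7] [501. -68.   2.] [644. -12. 113.]
scoop_grip 0.35 [339.0, 217.9, 362.1, 238.7] [504.  198.5  20. ] [495. 185.   8.] [515. 207.  24.]
ginger0_center 0.83 [342.2, 218.5, 363.1, 243.1] [503.7 197.9  19.9] [495. 183.   9.] [516. 207.  24.]
tin 0.86 [287.6, 103.3, 369.4, 313.6] [483.9 185.9   8.3] [425.  93.   1.] [531. 332.  33.]
1243
[456.7705081  343.39300611  72.32655478] [ 0.12878872 -0.78811259 -0.60190697] [958.92913413 160.71751023  56.1736778 ]
40 162 [462.6 308.5  44.9]
50 173 [460.3 321.1  55.2]
60 187 [458.3 333.4  64.8]
70 217 [456.3 346.   74.9]
80 286 [454.  360.3  85.5]
90 218 [452.5 370.8  92.9]
((459.46417236328125, 340.55059814453125), (61.613800048828125, 76.58551025390625), 6.525410175323486)
```

View pics/w3.png

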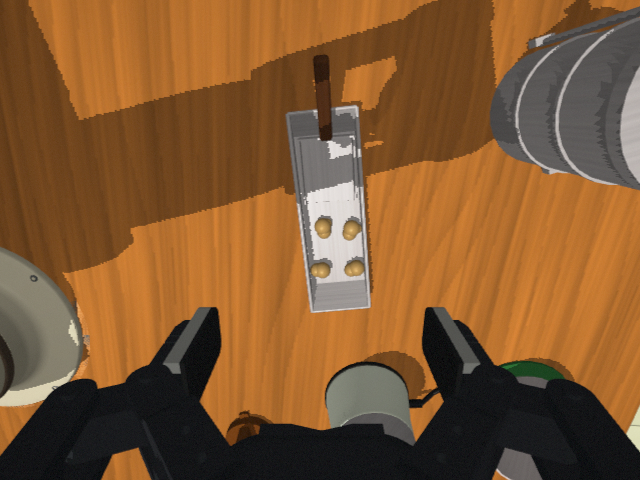

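```bash
python3 - <<'E'
from h import *
for n in ['w3','top0','scene0']:
    W=np.load('/tmp/%s.npz'%n)['W']
    d=W[...,:2]-np.array([477,213]); ax=np.array([.178,-.984]); s=d@ax; t=d@np.array([-ax[1],ax[0]])
    for sg in (1,-1):
        m=(W[...,2]>27)&(W[...,2]<38)&(abs(s)<110)&(t*sg>30)&(t*sg<48)
        f=np.polyfit(s[m],t[m],1); print(n,sg,m.sum(),np.degrees(f[0]).round(2),f[1].round(1))
print('base yaw',np.degrees(np.arctan2(ax[1],ax[0])))
print(dtool([456.6,345,48]))
E
```

```text
w3 1 728 0.68 38.4
w3 -1 667 0.38 -35.9
top0 1 169 0.83 36.6
top0 -1 165 -0.17 -37.1
scene0 1 141 0.29 38.6
scene0 -1 157 0.58 -36.2
base yaw -79.74640197866982
[10.28  0.45 25.13]
```

Request:
send_rows(moves=[{"dp": [0,0,0],"twist": -5.5},{"dp": [4.9,0.6,1.0],"twist": 0},{"dp": [4.9,0.6,1.0],"twist": 0},{"dp": [0,0,4.5],"twist": 0},{"dp": [0,0,4.5],"twist": 0}])

```text
t: 5.2
ee_pos: [454.9, 340.9, 189.4]
eef_rot: [2.009, 2.414, 0.004]
force: [-0.1, 0.0, -0.6]
gripper_width: 85.4
grip_force: 0.0
```

Request:
send_rows(moves=[{"dp": [0,0,4.5],"twist": 0},{"dp": [0,0,3.6],"twist": 0},{"dp": [0,0,2],"twist": 0},{"dp": [0,0,0],"twist": 0}])

```text
t: 5.6
ee_pos: [454.0, 339.0, 86.5]
eef_rot: [-2.011, -2.412, 0.005]
force: [0.5, -0.3, 0.7]
gripper_width: 85.7
grip_force: 0.0
```

```bash
python3 - <<'E'
from h import *
o=get_obs();M=Rn.from_rotvec(o['eef_rot']).as_matrix();print(o['ee_pos'],np.degrees(np.arctan2(M[1,0],M[0,0])))
print(dtool([456.6,345,48]))
c=cam('wrist'); W=cloud(c); 
m=(abs(W[...,0]-460)<40)&(abs(W[...,1]-340)<60)&(W[...,2]>40)&(W[...,2]<110)
p=W[m]; 
for lo in range(40,110,10):
    q=p[(p[:,2]>=lo)&(p[:,2]<lo+10)]
    if len(q): print(lo,len(q),q.mean(0).round(1))
E
```

```text
[454.03154813 338.99495689  86.5181469 ] 100.37327586205745
[0.55 0.37 3.85]
40 197 [461.2 309.1  45.5]
50 274 [459.8 321.1  55.1]
60 334 [457.8 333.9  65.2]
70 412 [455.8 346.5  75.2]
80 705 [453.1 363.8  86.1]
90 898 [452.5 371.6  92.9]
100 502 [497.4 349.  105.6]
```

Request:
send_rows(moves=[{"dp": [0.5,0.3,1.3],"twist": 0},{"dp": [0,0,1.3],"twist": 0},{"dp": [0,0,1.2],"twist": 0},{"dp": [0,0,0],"twist": 0}])

```text
t: 6.05
ee_pos: [456.4, 345.6, 48.5]
eef_rot: [-2.008, -2.415, 0.004]
force: [-0.0, 0.2, -0.2]
gripper_width: 85.1
grip_force: 0.0
```

Request:
send_rows(jaw=1, moves=[{"dp": [0,0,0],"twist": 0},{"dp": [0,0,0],"twist": 0},{"dp": [0,0,0],"twist": 0},{"dp": [0,0,0],"twist": 0},{"dp": [0,0,0],"twist": 0}])

```text
t: 6.55
ee_pos: [457.2, 346.1, 50.6]
eef_rot: [-2.009, -2.415, -0.0]
force: [-5.3, -1.0, 5.8]
gripper_width: 12.9
grip_force: 59.3
```

Request:
send_rows(moves=[{"dp": [0,0,0],"twist": 0},{"dp": [0,0,0],"twist": 0},{"dp": [0,0,0],"twist": 0}])

```text
t: 6.85
ee_pos: [457.1, 346.1, 50.6]
eef_rot: [-2.009, -2.415, -0.0]
force: [-2.4, -1.0, 6.0]
gripper_width: 13.0
grip_force: 59.5
```

Request:
send_rows(moves=[{"dp": [0,-0.3,-0.1],"twist": 0},{"dp": [-0.5,0,0],"twist": 0},{"dp": [-1,0,0],"twist": 0},{"dp": [-1,0,0],"twist": 0},{"dp": [-1,0,0],"twist": 0}])

```text
t: 7.35
ee_pos: [460.8, 310.0, 51.3]
eef_rot: [-2.009, -2.415, 0.0]
force: [-0.8, 0.5, -0.4]
gripper_width: 13.0
grip_force: 58.7
```

```bash
python3 - <<'E'
from h import *
o=get_obs();M=Rn.from_rotvec(o['eef_rot']).as_matrix();print(o['ee_pos'],o['force'],np.degrees(np.arctan2(M[1,0],M[0,0])))
c=cam('wrist'); save('w4',c['image'])
E
```

```text
[460.82174174 309.98570146  51.29047875] [-0.75191809  0.46585483 -0.37358068] 100.48900407678877
```

View pics/w4.png

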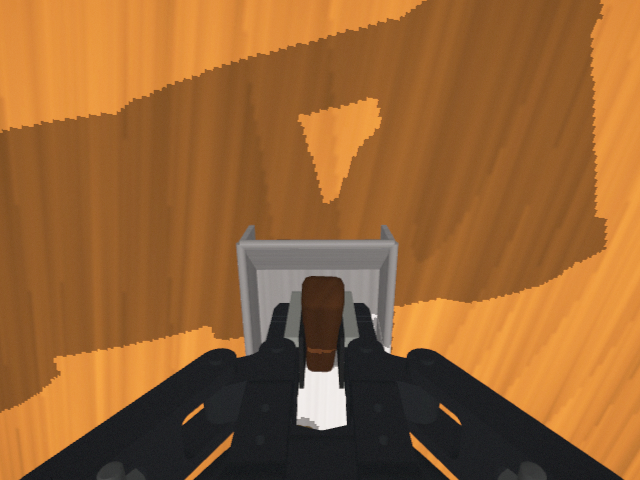

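Request:
send_rows(moves=[{"dp": [-0.5,0,0.1],"twist": 0},{"dp": [-1,0,0],"twist": 0},{"dp": [-1,0,0],"twist": 0},{"dp": [-1,0,0],"twist": 0},{"dp": [-1,0,0],"twist": 0}])

```text
t: 7.9
ee_pos: [469.3, 266.8, 51.0]
eef_rot: [2.009, 2.415, 0.003]
force: [-0.8, 4.6, 7.3]
gripper_width: 13.1
grip_force: 59.8
```

Request:
send_rows(moves=[{"dp": [-0.7,0,0],"twist": 0},{"dp": [-0.7,0,0],"twist": 0},{"dp": [-0.5,0,0],"twist": 0},{"dp": [0,0,0],"twist": 0}])

```text
t: 8.3
ee_pos: [472.7, 247.8, 50.9]
eef_rot: [2.009, 2.415, 0.002]
force: [0.5, -0.0, 4.2]
gripper_width: 13.0
grip_force: 59.3
```

```bash
cat > look.py <<'E'
from h import *
import sys
o=get_obs(); print(o['t'],o['ee_pos'].round(1) if hasattr(o['ee_pos'],'round') else o['ee_pos'],np.round(o['force'],1))
ims=[]
x0,y0,R=map(float,sys.argv[2:5])
for n in ['top','scene']:
    c=cam(n); W=cloud(c); K=c['camera_matrix']
    q=K@(np.asarray(c['R'])@np.array([x0,y0,60])+c['t']); u,v=(q[:2]/q[2]).astype(int)
    r=int(R*K[0,0]/q[2]); u=min(max(u,r),639-r); v=min(max(v,r),479-r)
    im=c['image'].copy()
    for d in cut_out('ginger0_center',c):
        p=W[d['region']]; p=p[np.isfinite(p[:,0])]
        if d['score']>.3 and len(p)>5: print(n,'ginger',round(d['score'],2),np.median(p,0).round(),d['bbox'],len(p))
    ims.append(cv2.resize(im[v-r:v+r,u-r:u+r],(400,400),interpolation=cv2.INTER_CUBIC))
save(sys.argv[1],np.hstack(ims))
E
python3 look.py s5 480 210 150
```

```text
8.3 [472.7 247.8  50.9] [ 0.5 -0.   4.2]
top ginger 0.59 [509. 138.  22.] [250.5, 269.1, 259.9, 278.8] 69
```

View pics/s5.png

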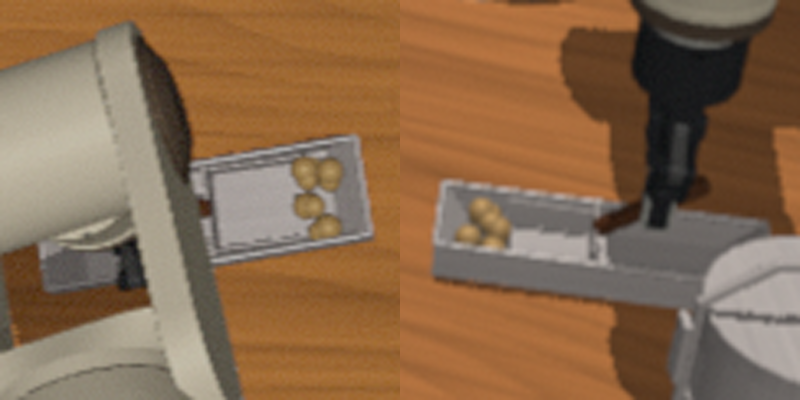

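Request:
send_rows(moves=[{"dp": [-0.6,0,0],"twist": 0},{"dp": [-0.6,0,0],"twist": 0},{"dp": [-0.4,0,0],"twist": 0},{"dp": [0,0,0],"twist": 0}])

```text
t: 8.9
ee_pos: [474.7, 234.0, 50.9]
eef_rot: [-2.008, -2.413, -0.003]
force: [-9.0, 16.4, 9.3]
gripper_width: 13.2
grip_force: 59.4
```

```bash
python3 look.py s6 480 190 110
```

```text
8.9 [474.7 234.   50.9] [-9.  16.4  9.3]
```

View pics/s6.png

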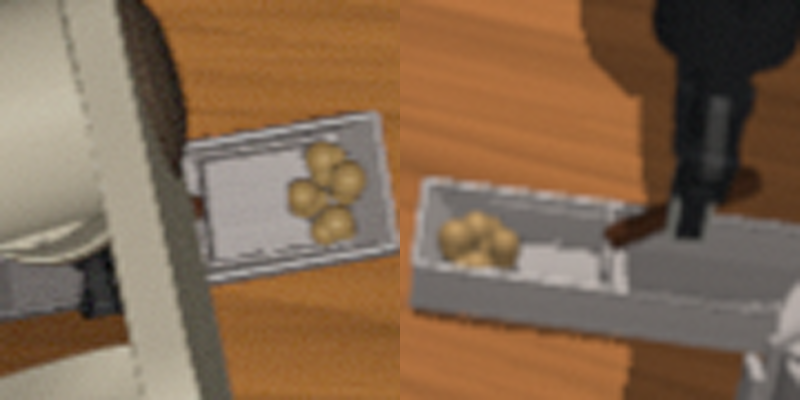

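Request:
send_rows(moves=[{"dp": [-0.4,0,-0.4],"twist": 0},{"dp": [-0.5,0,-0.5],"twist": 0},{"dp": [-0.5,0,-0.5],"twist": 0},{"dp": [0,0,0],"twist": 0}])

```text
t: 9.5
ee_pos: [477.6, 220.4, 65.6]
eef_rot: [-2.007, -2.414, -0.005]
force: [-7.8, 17.9, 12.1]
gripper_width: 12.5
grip_force: 59.1
```

```bash
python3 look.py s7 480 190 110
```

```text
9.5 [477.6 220.4  65.6] [-7.8 17.9 12.1]
top ginger 0.57 [512. 128.  27.] [252.9, 266.8, 263.0, 273.8] 51
top ginger 0.52 [452. 265.  19.] [174.2, 259.6, 276.8, 315.5] 948
scene ginger 0.5 [471. 172.  23.] [392.9, 248.1, 444.0, 275.3] 421
```

View pics/s7.png

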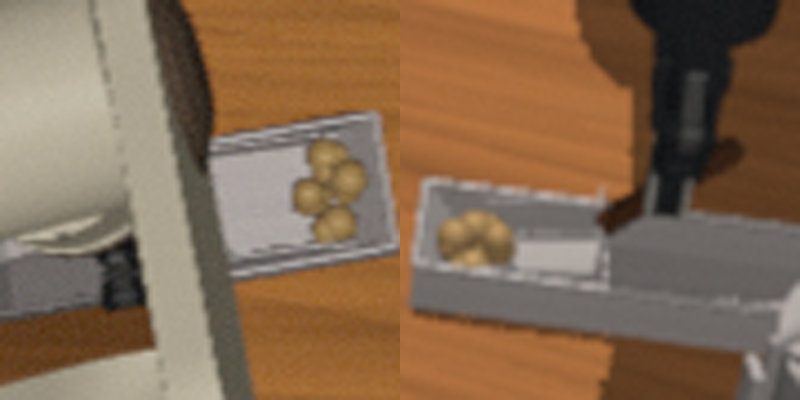

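Request:
send_rows(moves=[{"dp": [0,0,0.5],"twist": 0},{"dp": [0,0,0.5],"twist": 0},{"dp": [0,0,0.4],"twist": 0},{"dp": [0,0,0],"twist": 0}])

```text
t: 10.1
ee_pos: [477.5, 221.4, 51.2]
eef_rot: [-2.006, -2.414, -0.006]
force: [-9.2, 23.3, 17.6]
gripper_width: 12.5
grip_force: 58.8
```

```bash
python3 look.py s8 480 190 110
```

```text
10.1 [477.5 221.4  51.2] [-9.2 23.3 17.6]
top ginger 0.58 [512. 128.  25.] [249.3, 268.2, 264.6, 276.3] 55
scene ginger 0.67 [774. -76.  40.] [191.0, 282.5, 306.1, 344.1] 3275
scene ginger 0.63 [469. 180.  19.] [393.1, 248.9, 448.3, 273.2] 475
scene ginger 0.58 [506. 117.  29.] [381.3, 259.6, 387.6, 267.1] 32
```

View pics/s8.png

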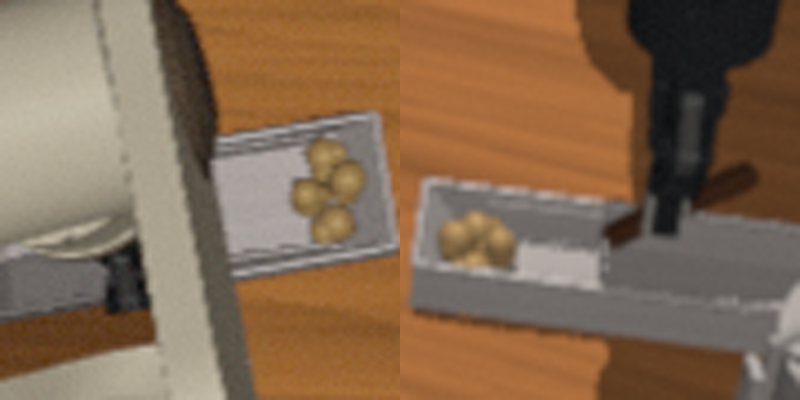

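Request:
send_rows(moves=[{"dp": [0.1,0,-0.5],"twist": 0},{"dp": [0.1,0,-1],"twist": 0},{"dp": [0,0,-1.5],"twist": 0},{"dp": [0,0,-2],"twist": 0},{"dp": [0,0,0],"twist": 0}])

```text
t: 10.8
ee_pos: [478.5, 220.9, 102.8]
eef_rot: [2.007, 2.414, 0.005]
force: [-0.5, 0.0, -1.2]
gripper_width: 12.4
grip_force: 58.6
```

```bash
cat > st.py <<'E'
from h import *
# pan and ginger in scoop frame (origin grip point, x forward)
def st(names=('top','scene'),r=140):
    o=get_obs(); M=Rn.from_rotvec(o['eef_rot']).as_matrix(); p=np.array(o['ee_pos']); g=p-19*M[:,2]; f=-M[:,0]; l=M[:,1]
    print('t',o['t'],'tcp',p.round(1),'F',np.round(o['force'],1),'yaw',np.degrees(np.arctan2(f[1],f[0])).round(1))
    for n in names:
        c=cam(n); W=cloud(c); im=c['image']; hsv=cv2.cvtColor(im,cv2.COLOR_RGB2HSV)
        d=W-g; X=d@f; Y=d@l; Z=W[...,2]-g[2]
        near=(X>-60)&(X<r)&(abs(Y)<50)&(Z>-130)&(Z<30)
        gr=near&(hsv[...,1]>70)&(hsv[...,0]>12)&(hsv[...,0]<28)&(hsv[...,2]>110)&(W[...,2]>9)&(X>20)
        k,lab,sts,_=cv2.connectedComponentsWithStats(gr.astype(np.uint8))
        for i in range(1,k):
            if sts[i,4]>8: m=lab==i; print(n,'gingerblob',sts[i,4],'fwd',np.percentile(X[m],[2,98]).round(),'lat',np.percentile(Y[m],[2,98]).round(),'z',np.percentile(W[...,2][m],[2,50,98]).round())
        st_=near&(hsv[...,1]<60)&(X>40)
        fl=st_&(abs(Y)<24)
        for a in range(36,132,8):
            m=fl&(X>=a)&(X<a+8)
            if m.sum()>4: print(n,'floor X',a+4,m.sum(),'z-g',np.percentile(Z[m],[10,50,90]).round(1))
    return
if __name__=='__main__': st()
E
python3 st.py
```

```text
t 10.8 tcp [478.5 220.9 102.8] F [-0.5  0.  -1.2] yaw -79.5
top gingerblob 67 fwd [ 82. 102.] lat [ 5. 27.] z [58. 74. 81.]
top gingerblob 71 fwd [109. 130.] lat [ 2. 25.] z [29. 45. 52.]
top gingerblob 71 fwd [ 82. 107.] lat [-26.  -8.] z [58. 72. 79.]
top floor X 40 31 z-g [-68.9 -63.5 -60.6]
top floor X 48 65 z-g [-68.6 -64.4 -60. ]
top floor X 56 64 z-g [-68.1 -64.6 -61.2]
top floor X 64 65 z-g [-67.8 -64.3 -60.3]
top floor X 72 65 z-g [-68.3 -65.6 -63. ]
top floor X 80 47 z-g [-69.7 -65.5 -60. ]
top floor X 88 21 z-g [-70.9 -65.5 -60. ]
top floor X 96 12 z-g [-71.  -65.6 -63.2]
top floor X 104 59 z-g [-120.2 -111.5  -56.5]
top floor X 112 38 z-g [-114.4 -108.2 -105.1]
top floor X 120 33 z-g [-102.9  -99.8  -95.1]
top floor X 128 37 z-g [-95.  -90.3 -85.9]
scene gingerblob 92 fwd [ 84. 104.] lat [-31.  26.] z [54. 69. 76.]
scene gingerblob 40 fwd [100. 117.] lat [-18.  25.] z [15. 31. 37.]
scene floor X 40 14 z-g [-120.7 -117.3  -67.9]
scene floor X 48 30 z-g [-120.5  -94.8  -66.5]
scene floor X 56 35 z-g [-120.7  -71.1  -66.2]
scene floor X 64 32 z-g [-121.5  -69.2  -67.3]
scene floor X 72 30 z-g [-120.9 -116.5  -67.8]
scene floor X 80 18 z-g [-119.6  -69.5  -64.1]
scene floor X 88 7 z-g [-119.  -100.2  -54. ]
scene floor X 96 9 z-g [-119.3 -100.   -62.7]
scene floor X 112 5 z-g [-104.6 -103.9  -99.3]
scene floor X 120 28 z-g [-102.2  -98.1  -94.9]
scene floor X 128 26 z-g [-93.  -91.4 -88.9]
```

```bash
cat > prof.py <<'E'
from h import *
o=get_obs(); M=Rn.from_rotvec(o['eef_rot']).as_matrix(); p=np.array(o['ee_pos']); g=p-19*M[:,2]; f=-M[:,0]; l=M[:,1]
for n in ['top','scene']:
    c=cam(n); W=cloud(c); d=W-g; X=d@f; Y=d@l; Z=d[...,2]
    for nm,m0 in (('wallL',(Y>26)&(Y<38)),('wallR',(Y<-26)&(Y>-38)),('mid',abs(Y)<25)):
        out=[]
        for a in range(8,132,6):
            m=m0&(X>=a)&(X<a+6)&(Z<20)&(Z>-90)
            out.append('%d:%s'%(a+3,'-' if m.sum()<3 else '%.0f/%.0f(%d)'%(np.percentile(Z[m],10),np.percentile(Z[m],90),m.sum())))
        print(n,nm,' '.join(out))
E
python3 prof.py
```

```text
top wallL 11:- 17:- 23:- 29:- 35:-67/-46(9) 41:-69/-42(8) 47:-68/-41(12) 53:-68/-44(9) 59:-68/-40(10) 65:-67/-47(10) 71:-68/-40(10) 77:-71/-45(12) 83:-68/-40(8) 89:-65/-44(8) 95:-88/-46(8) 101:-73/-54(8) 107:-88/-68(3) 113:-88/-83(3) 119:- 125:-89/-85(6) 131:-88/-85(5)
top wallR 11:- 17:- 23:- 29:- 35:-61/-44(4) 41:-64/-39(5) 47:-88/-39(8) 53:-64/-40(8) 59:-71/-39(7) 65:-73/-45(7) 71:-72/-41(8) 77:-69/-44(6) 83:-65/-43(7) 89:-85/-45(8) 95:-67/-46(9) 101:-77/-58(10) 107:-89/-63(3) 113:- 119:- 125:-89/-86(7) 131:-90/-83(4)
top mid 11:- 17:- 23:- 29:-67/-63(5) 35:-69/-60(47) 41:-68/-61(48) 47:-67/-61(52) 53:-69/-60(51) 59:-68/-61(49) 65:-68/-60(49) 71:-69/-63(49) 77:-70/-61(50) 83:-69/-52(42) 89:-67/-45(45) 95:-69/-43(52) 101:-67/-44(53) 107:-86/-48(20) 113:- 119:- 125:-90/-83(21) 131:-89/-83(22)
scene wallL 11:-89/-87(3) 17:- 23:-89/-50(6) 29:-89/-35(26) 35:-66/-45(22) 41:-66/-46(21) 47:-87/-48(19) 53:-69/-45(20) 59:-66/-47(20) 65:-84/-46(23) 71:-66/-47(16) 77:-69/-46(20) 83:-87/-48(21) 89:-88/-48(22) 95:-66/-56(12) 101:-89/-60(10) 107:- 113:- 119:- 125:-90/-88(7) 131:-
scene wallR 11:- 17:- 23:- 29:-66/-45(18) 35:-66/-45(17) 41:-66/-47(16) 47:-66/-45(19) 53:-66/-45(20) 59:-66/-48(19) 65:-67/-48(19) 71:-68/-45(19) 77:-68/-46(21) 83:-61/-49(10) 89:-54/-45(8) 95:- 101:- 107:- 113:-89/-86(3) 119:- 125:- 131:-
scene mid 11:-23/11(30) 17:-33/-18(17) 23:-33/-25(19) 29:-67/-29(30) 35:-69/-66(11) 41:-67/-65(14) 47:-69/-65(15) 53:-68/-64(12) 59:-69/-65(12) 65:-70/-65(15) 71:-69/-66(14) 77:-69/-65(11) 83:-68/-51(21) 89:-59/-48(25) 95:-56/-47(29) 101:-61/-49(32) 107:-59/-51(5) 113:- 119:- 125:-90/-87(15) 131:-90/-86(8)
```

Request:
send_rows(moves=[{"dp": [-0.4,0,0],"twist": 0},{"dp": [-0.6,0,0],"twist": 0},{"dp": [-0.6,0,0],"twist": 0},{"dp": [-0.5,0,0.2],"twist": 0},{"dp": [-0.4,0,0.3],"twist": 0}])

```text
t: 11.5
ee_pos: [482.1, 195.5, 95.3]
eef_rot: [2.009, 2.415, 0.0]
force: [-0.2, -0.1, -0.6]
gripper_width: 12.3
grip_force: 58.6
```

Request:
send_rows(moves=[{"dp": [-0.3,0,0.4],"twist": 0},{"dp": [-0.2,0,0.4],"twist": 0},{"dp": [-0.1,0,0.4],"twist": 0},{"dp": [0,0,0.4],"twist": 0},{"dp": [0,0,0.2],"twist": 0}])

```text
t: 12.0
ee_pos: [483.2, 190.6, 77.4]
eef_rot: [-2.009, -2.416, -0.001]
force: [-1.7, 5.1, 8.3]
gripper_width: 12.5
grip_force: 59.5
```

```bash
python3 st.py|grep -v scene.floor; python3 - <<'E'
from h import *
o=get_obs(); p=np.array(o['ee_pos'])[:2]-[477,213]; print('grip s',p@[.186,-.983])
E
```

```text
t 12.0 tcp [483.2 190.6  77.4] F [-1.7  5.1  8.3] yaw -79.5
top gingerblob 74 fwd [ 86. 106.] lat [ 3. 25.] z [31. 50. 59.]
top gingerblob 76 fwd [ 85. 109.] lat [-27.  -9.] z [37. 50. 57.]
top floor X 40 32 z-g [-66.8 -62.5 -58.9]
top floor X 48 61 z-g [-66.9 -63.3 -59.9]
top floor X 56 64 z-g [-67.5 -64.1 -59.8]
top floor X 64 63 z-g [-66.5 -62.6 -59.6]
top floor X 72 61 z-g [-67.5 -63.3 -59.2]
top floor X 80 60 z-g [-66.2 -62.6 -58.6]
top floor X 88 21 z-g [-66.7 -62.7 -59.2]
top floor X 96 13 z-g [-65.7 -61.6 -52.2]
top floor X 104 11 z-g [-65.5 -60.9 -58.3]
scene gingerblob 90 fwd [ 87. 107.] lat [-22.  25.] z [31. 48. 53.]
grip s 23.26921097863998
```

Request:
send_rows(moves=[{"dp": [0,0,0.4],"twist": 0},{"dp": [0,0,0.4],"twist": 0},{"dp": [0,0,0.4],"twist": 0},{"dp": [0,0,0.4],"twist": 0},{"dp": [0,0,0],"twist": 0}])

```text
t: 12.6
ee_pos: [483.3, 190.8, 61.5]
eef_rot: [2.008, 2.416, 0.002]
force: [0.4, 3.8, 4.7]
gripper_width: 12.9
grip_force: 58.5
```

```bash
python3 st.py|grep -v scene.floor
```

```text
t 12.6 tcp [483.3 190.8  61.5] F [0.4 3.8 4.7] yaw -79.5
top gingerblob 67 fwd [ 91. 109.] lat [ 4. 25.] z [28. 51. 59.]
top gingerblob 81 fwd [ 90. 116.] lat [-26.  -7.] z [30. 51. 58.]
top floor X 40 29 z-g [-60.1 -57.7 -53. ]
top floor X 48 59 z-g [-59.8 -55.1 -51.6]
top floor X 56 64 z-g [-58.5 -52.9 -49.8]
top floor X 64 59 z-g [-58.1 -52.8 -49.3]
top floor X 72 60 z-g [-54.7 -51.4 -46.7]
top floor X 80 61 z-g [-53.7 -49.7 -45.1]
top floor X 88 50 z-g [-51.9 -49.2 -44.9]
top floor X 96 17 z-g [-51.1 -47.9 -45.5]
top floor X 104 13 z-g [-51.5 -46.4 -34.9]
top floor X 112 20 z-g [-47.8 -43.1 -33.5]
scene gingerblob 42 fwd [ 93. 114.] lat [-22.  -6.] z [44. 49. 54.]
scene gingerblob 44 fwd [ 93. 111.] lat [-12.  30.] z [33. 49. 53.]
```

Request:
send_rows(moves=[{"dp": [0,0,-0.5],"twist": 0},{"dp": [0,0,-1],"twist": 0},{"dp": [-0.3,0,-1.5],"twist": 0},{"dp": [-0.6,0.1,-1.5],"twist": 0},{"dp": [-0.8,0.2,-1.5],"twist": 0}])

```text
t: 13.2
ee_pos: [489.0, 174.0, 122.6]
eef_rot: [2.008, 2.416, 0.0]
force: [-0.5, -0.1, -1.2]
gripper_width: 12.8
grip_force: 58.5
```

Request:
send_rows(moves=[{"dp": [-1,0.3,-1.3],"twist": 0},{"dp": [-1,0.4,-1.2],"twist": 0},{"dp": [-1,0.4,-0.8],"twist": 0},{"dp": [-1,0.4,-0.7],"twist": 0},{"dp": [-1,0.3,-0.4],"twist": 0}])

```text
t: 13.7
ee_pos: [516.5, 127.2, 165.8]
eef_rot: [-2.009, -2.415, -0.0]
force: [0.8, 0.6, -1.7]
gripper_width: 12.5
grip_force: 58.5
```

Request:
send_rows(moves=[{"dp": [-0.8,0.3,-0.1],"twist": 0},{"dp": [-0.6,0.2,0],"twist": 0},{"dp": [-0.5,0.1,0],"twist": 0},{"dp": [-0.3,0,0],"twist": 0},{"dp": [0,0,0],"twist": 0}])

```text
t: 14.2
ee_pos: [525.7, 107.4, 166.1]
eef_rot: [-2.009, -2.415, 0.0]
force: [0.5, 0.7, -1.1]
gripper_width: 12.4
grip_force: 58.5
```

```bash
python3 st.py; python3 prof.py | grep mid
```

```text
t 14.2 tcp [525.7 107.4 166.1] F [ 0.5  0.7 -1.1] yaw -79.5
top gingerblob 73 fwd [ 88. 107.] lat [ 6. 27.] z [140. 154. 160.]
top gingerblob 82 fwd [ 91. 114.] lat [-27.  -8.] z [146. 153. 163.]
top floor X 48 7 z-g [-56.1 -53.6 -51. ]
top floor X 56 67 z-g [-59.5 -55.  -50.1]
top floor X 64 69 z-g [-57.5 -53.  -49.7]
top floor X 72 69 z-g [-56.6 -52.2 -49.3]
top floor X 80 69 z-g [-56.1 -51.9 -48.1]
top floor X 88 49 z-g [-54.8 -51.6 -47.5]
top floor X 96 21 z-g [-52.7 -48.4 -46.4]
top floor X 104 20 z-g [-51.7 -46.2 -35.9]
top floor X 112 30 z-g [-50.2 -46.  -40.5]
top floor X 128 41 z-g [-125.5  -63.1  -34.1]
scene gingerblob 48 fwd [ 92. 114.] lat [-22.  -6.] z [147. 152. 159.]
scene gingerblob 44 fwd [ 89. 109.] lat [-14.  28.] z [136. 151. 158.]
scene floor X 40 8 z-g [-59.4 -57.4 -56.1]
scene floor X 48 14 z-g [-58.6 -56.9 -55.8]
scene floor X 56 18 z-g [-57.8 -55.2 -53.3]
scene floor X 64 16 z-g [-55.7 -54.8 -53.4]
scene floor X 72 14 z-g [-55.4 -53.6 -52.2]
scene floor X 80 18 z-g [-53.9 -52.2 -50.5]
scene floor X 88 16 z-g [-54.6 -50.5 -37.5]
scene floor X 112 8 z-g [-49.1 -48.6 -46.7]
scene floor X 128 80 z-g [-121.9  -78.8  -38.2]
top mid 11:-18/-2(3) 17:- 23:- 29:- 35:- 41:- 47:-59/-54(5) 53:-60/-52(44) 59:-58/-51(53) 65:-58/-49(54) 71:-57/-48(54) 77:-56/-48(54) 83:-54/-48(54) 89:-54/-32(53) 95:-52/-28(51) 101:-48/-25(55) 107:-47/-27(55) 113:-50/-29(38) 119:- 125:- 131:-66/-34(42)
scene mid 11:-21/-5(17) 17:-23/-12(18) 23:-25/-17(16) 29:-28/-21(19) 35:-58/-28(11) 41:-60/-55(12) 47:-59/-56(12) 53:-57/-56(13) 59:-57/-54(11) 65:-56/-53(12) 71:-55/-53(14) 77:-54/-52(13) 83:-54/-50(13) 89:-53/-34(24) 95:-42/-30(28) 101:-38/-29(27) 107:-47/-29(27) 113:-49/-34(16) 119:- 125:-80/-38(7) 131:-82/-38(80)
```

Request:
send_rows(moves=[{"dp": [-0.5,0,-0.3],"twist": 0},{"dp": [-0.5,0,0],"twist": 0},{"dp": [-0.4,0,0],"twist": 0},{"dp": [-0.3,0,0],"twist": 0},{"dp": [-0.3,0,0],"twist": 0}])

```text
t: 14.9
ee_pos: [529.5, 87.5, 169.3]
eef_rot: [-2.009, -2.415, -0.0]
force: [0.2, 0.4, -0.6]
gripper_width: 12.8
grip_force: 58.6
```

Request:
send_rows(moves=[{"dp": [-0.3,0,-0.3],"twist": 0},{"dp": [-0.3,0,-0.4],"twist": 0},{"dp": [0,0,0],"twist": 0}])

```text
t: 15.2
ee_pos: [530.6, 81.7, 176.7]
eef_rot: [-2.009, -2.415, 0.0]
force: [-0.4, -1.0, -5.6]
gripper_width: 12.5
grip_force: 58.6
```

```bash
cat > tilt.py <<'E'
from h import *
o=get_obs(); M=Rn.from_rotvec(o['eef_rot']).as_matrix(); p=np.array(o['ee_pos']); g=p-19*M[:,2]; f=-M[:,0]; l=M[:,1]
print('t',o['t'],'tcp',p.round(1),'F',np.round(o['force'],1),'u_grip',((g-[559,-73.5,0])@f).round(1),'lat',((g-[559,-73.5,0])@l).round(1))
for n in ['top','scene']:
    c=cam(n); W=cloud(c); d=W-g; X=d@f; Y=d@l; Z=d[...,2]; hsv=cv2.cvtColor(c['image'],cv2.COLOR_RGB2HSV)
    gr=(hsv[...,1]>70)&(hsv[...,0]>12)&(hsv[...,0]<28)&(hsv[...,2]>110)&(X>20)&(X<200)&(abs(Y)<70)&(W[...,2]>85)
    k,lab,s,_=cv2.connectedComponentsWithStats(gr.astype(np.uint8))
    for i in range(1,k):
        if s[i,4]>8: m=lab==i; print(n,'knob',s[i,4],'X',np.percentile(X[m],[2,98]).round(),'lat',np.percentile(Y[m],[2,98]).round(),'z',np.percentile(W[...,2][m],[2,50,98]).round())
    m=(abs(Y)<25)&(X>45)&(X<105)&(hsv[...,1]<60)&(Z>-95)&(Z<-25)
    if m.sum()>20:
        q=np.polyfit(X[m],Z[m],1)
        for _ in range(6):
            e=Z-np.polyval(q,X); k2=m&(abs(e)<6); q=np.polyfit(X[k2],Z[k2],1)
        on=k2|((abs(Z-np.polyval(q,X))<5)&(abs(Y)<25)&(X>20)&(X<140)&(hsv[...,1]<60))
        print(n,'tilt up deg',np.degrees(np.arctan(q[0])).round(1),'n',k2.sum(),'floor X',np.percentile(X[on],[1,99]).round(),'z at X=110',(g[2]+np.polyval(q,110)).round(1))
E
python3 tilt.py
```

```text
t 15.2 tcp [530.6  81.7 176.7] F [-0.4 -1.  -5.6] u_grip -157.7 lat 0.3
top knob 12 X [65. 78.] lat [33. 41.] z [513. 520. 523.]
top knob 76 X [ 84. 103.] lat [ 6. 27.] z [150. 160. 166.]
top knob 74 X [ 81. 101.] lat [-27.  -9.] z [142. 159. 166.]
top tilt up deg 8.5 n 270 floor X [ 54. 121.] z at X=110 145.8
scene knob 83 X [ 81. 104.] lat [-33.  27.] z [147. 158. 163.]
scene tilt up deg 10.1 n 90 floor X [ 36. 120.] z at X=110 146.2
```

Request:
send_rows(moves=[{"dp": [0,0,-0.3],"twist": 0},{"dp": [0,0,-0.3],"twist": 0},{"dp": [0,0,0],"twist": 0}])

```text
t: 15.6
ee_pos: [530.7, 82.1, 182.8]
eef_rot: [2.008, 2.415, 0.001]
force: [0.3, -0.2, -4.8]
gripper_width: 12.7
grip_force: 58.7
```

```bash
python3 tilt.py; python3 prof.py|grep -v scene.wall
```

```text
t 15.6 tcp [530.7  82.1 182.8] F [ 0.3 -0.2 -4.8] u_grip -158.1 lat 0.6
top knob 18 X [59. 78.] lat [33. 42.] z [505. 527. 536.]
top knob 17 X [79. 84.] lat [-19.   7.] z [507. 512. 519.]
top knob 9 X [76. 79.] lat [-35. -23.] z [500. 504. 509.]
top knob 76 X [ 83. 102.] lat [ 5. 27.] z [154. 160. 167.]
top knob 73 X [ 78. 100.] lat [-27.  -9.] z [145. 160. 167.]
top tilt up deg 3.9 n 275 floor X [ 54. 121.] z at X=110 144.9
scene knob 88 X [ 79. 103.] lat [-31.  27.] z [148. 158. 163.]
scene tilt up deg 5.6 n 82 floor X [ 33. 120.] z at X=110 145.5
top wallL 11:- 17:- 23:- 29:- 35:- 41:- 47:- 53:- 59:- 65:- 71:-60/-50(8) 77:-60/-37(12) 83:-60/-35(12) 89:-60/-37(10) 95:-52/-37(8) 101:-52/-46(5) 107:-61/-47(6) 113:-57/-51(7) 119:-58/-49(12) 125:-59/-49(14) 131:-73/-52(16)
top wallR 11:- 17:- 23:- 29:- 35:- 41:- 47:- 53:-57/-43(6) 59:-53/-37(8) 65:-56/-33(7) 71:-56/-38(7) 77:-58/-37(8) 83:-47/-37(8) 89:-55/-34(11) 95:-59/-40(8) 101:-61/-45(8) 107:-60/-46(6) 113:-82/-50(17) 119:-55/-49(14) 125:-55/-50(11) 131:-57/-48(7)
top mid 11:- 17:-18/-14(6) 23:- 29:- 35:- 41:- 47:- 53:-63/-57(14) 59:-65/-56(42) 65:-63/-55(54) 71:-64/-57(54) 77:-63/-54(55) 83:-61/-40(52) 89:-58/-34(53) 95:-60/-35(57) 101:-58/-39(53) 107:-57/-47(56) 113:-55/-49(52) 119:-66/-49(41) 125:-74/-52(12) 131:-
scene mid 11:-22/4(19) 17:-27/-16(18) 23:-30/-21(14) 29:-56/-25(22) 35:-65/-60(10) 41:-63/-60(12) 47:-62/-61(11) 53:-63/-60(12) 59:-62/-60(11) 65:-62/-59(10) 71:-61/-59(13) 77:-62/-46(17) 83:-60/-43(28) 89:-50/-39(29) 95:-49/-39(22) 101:-84/-43(25) 107:-83/-54(42) 113:-55/-52(28) 119:-63/-52(15) 125:-73/-62(7) 131:-
```

Request:
send_rows(moves=[{"dp": [0,0,-0.4],"twist": 0},{"dp": [0,0,-0.4],"twist": 0},{"dp": [0,0,-0.4],"twist": 0},{"dp": [0,0,-0.4],"twist": 0},{"dp": [0,0,0],"twist": 0}])

```text
t: 16.3
ee_pos: [531.0, 82.0, 199.5]
eef_rot: [2.008, 2.415, 0.002]
force: [0.6, -0.4, -1.9]
gripper_width: 12.7
grip_force: 59.2
```

```bash
python3 tilt.py
```

```text
t 16.3 tcp [531.   82.  199.5] F [ 0.6 -0.4 -1.9] u_grip -158.0 lat 1.2
top knob 11 X [38. 54.] lat [37. 40.] z [540. 543. 547.]
top knob 19 X [78. 83.] lat [-23.   4.] z [506. 511. 519.]
top knob 78 X [ 83. 102.] lat [ 3. 26.] z [162. 170. 176.]
top knob 75 X [75. 97.] lat [-27. -10.] z [163. 170. 177.]
top tilt up deg -2.9 n 281 floor X [ 52. 121.] z at X=110 151.5
scene knob 92 X [ 76. 101.] lat [-29.  26.] z [153. 168. 172.]
scene tilt up deg -0.8 n 72 floor X [ 31. 120.] z at X=110 151.4
```

Request:
send_rows(moves=[{"dp": [0.6,0,0],"twist": 0},{"dp": [0.8,0,0],"twist": 0},{"dp": [0.4,0,0.4],"twist": 0},{"dp": [0,0,0.6],"twist": 0},{"dp": [-0.3,0,0.1],"twist": 0}])

```text
t: 16.9
ee_pos: [527.4, 97.0, 186.2]
eef_rot: [-2.007, -2.416, 0.001]
force: [-0.4, 0.3, -0.8]
gripper_width: 12.2
grip_force: 59.1
```

Request:
send_rows(moves=[{"dp": [-0.5,0,0],"twist": 0},{"dp": [-0.5,0,0],"twist": 0},{"dp": [-0.4,0,0],"twist": 0},{"dp": [-0.2,0,-0.2],"twist": 0},{"dp": [0,0,-0.3],"twist": 0}])

```text
t: 17.4
ee_pos: [530.8, 80.5, 192.4]
eef_rot: [-2.009, -2.415, 0.0]
force: [1.0, -4.3, -7.4]
gripper_width: 12.6
grip_force: 58.6
```

```bash
python3 tilt.py
```

```text
t 17.4 tcp [530.8  80.5 192.4] F [ 1.  -4.3 -7.4] u_grip -156.6 lat 0.2
top knob 20 X [78. 83.] lat [-24.   5.] z [498. 506. 513.]
top knob 78 X [ 81. 101.] lat [ 3. 26.] z [148. 162. 167.]
top knob 71 X [75. 96.] lat [-28. -11.] z [154. 163. 168.]
top tilt up deg 1.4 n 285 floor X [ 54. 120.] z at X=110 146.3
scene knob 93 X [ 75. 101.] lat [-32.  25.] z [148. 160. 164.]
scene tilt up deg -0.1 n 84 floor X [ 30. 119.] z at X=110 144.6
```

Request:
send_rows(moves=[{"dp": [-0.1,0,-0.4],"twist": 0},{"dp": [-0.1,0,-0.4],"twist": 0},{"dp": [-0.1,0,-0.4],"twist": 0},{"dp": [0,0,0],"twist": 0}])

```text
t: 17.9
ee_pos: [531.7, 77.9, 205.4]
eef_rot: [2.008, 2.414, 0.001]
force: [-0.2, 0.5, -1.5]
gripper_width: 12.4
grip_force: 59.1
```

```bash
python3 tilt.py
```

```text
t 17.9 tcp [531.7  77.9 205.4] F [-0.2  0.5 -1.5] u_grip -153.7 lat 1.1
top knob 10 X [58. 72.] lat [39. 42.] z [546. 549. 555.]
top knob 25 X [77. 84.] lat [-30.   6.] z [517. 530. 537.]
top knob 76 X [ 83. 101.] lat [ 3. 25.] z [165. 172. 180.]
top knob 75 X [76. 97.] lat [-27.  -9.] z [167. 174. 179.]
top tilt up deg -7.3 n 279 floor X [ 53. 118.] z at X=110 152.0
scene knob 98 X [ 77. 104.] lat [-30.  26.] z [150. 170. 175.]
scene tilt up deg -5.5 n 73 floor X [ 30. 117.] z at X=110 151.3
```

Request:
send_rows(moves=[{"dp": [-0.4,0,-0.2],"twist": 0},{"dp": [-0.7,0,-0.1],"twist": 0},{"dp": [-0.9,0,0],"twist": 0},{"dp": [-1,0,0],"twist": 0},{"dp": [-1,0,0],"twist": 0}])

```text
t: 18.5
ee_pos: [538.7, 37.7, 207.3]
eef_rot: [-2.009, -2.415, 0.0]
force: [0.2, 0.1, -2.0]
gripper_width: 12.5
grip_force: 59.1
```

Request:
send_rows(moves=[{"dp": [-1,0,0],"twist": 0},{"dp": [-0.9,0,0],"twist": 0},{"dp": [-0.7,0,0],"twist": 0},{"dp": [-0.5,0,0],"twist": 0},{"dp": [-0.2,0,0],"twist": 0}])

```text
t: 19.0
ee_pos: [544.7, 5.8, 207.3]
eef_rot: [-2.009, -2.415, -0.0]
force: [0.4, -0.2, -1.0]
gripper_width: 12.6
grip_force: 59.1
```

```bash
python3 tilt.py
```

```text
t 19.0 tcp [544.7   5.8 207.3] F [ 0.4 -0.2 -1. ] u_grip -80.7 lat 0.4
top knob 66 X [ 70. 101.] lat [-37.  24.] z [169. 175. 425.]
top knob 76 X [76. 99.] lat [-26. -10.] z [167. 175. 180.]
top tilt up deg -5.1 n 112 floor X [ 27. 132.] z at X=110 155.9
scene knob 94 X [ 76. 110.] lat [-33.  26.] z [146. 172. 177.]
scene tilt up deg -1.5 n 72 floor X [34. 88.] z at X=110 156.9
```

Request:
send_rows(moves=[{"dp": [5,0,0],"twist": 0},{"dp": [5,0,0],"twist": 0},{"dp": [2,0,0],"twist": 0},{"dp": [0,0,0],"twist": 0}])

```text
t: 19.5
ee_pos: [521.9, 127.2, 207.5]
eef_rot: [-2.004, -2.419, -0.001]
force: [0.6, -0.2, -0.7]
gripper_width: 12.7
grip_force: 59.1
```

```bash
cat > knobs.py <<'E'
from h import *
for n in ['top','scene','wrist']:
    c=cam(n); W=cloud(c); hsv=cv2.cvtColor(c['image'],cv2.COLOR_RGB2HSV); im=c['image'].astype(int)
    for d in cut_out('ginger0_center',c):
        p=W[d['region']]; p=p[np.isfinite(p[:,0])]
        if d['score']>.25 and len(p)>5: print(n,'net',round(d['score'],2),np.median(p,0).round(),len(p))
    gr=(hsv[...,1]>70)&(hsv[...,0]>12)&(hsv[...,0]<28)&(hsv[...,2]>110)&(W[...,2]>8)&(np.hypot(W[...,0]-559,W[...,1]+73.5)<75)
    k,lab,s,_=cv2.connectedComponentsWithStats(gr.astype(np.uint8))
    for i in range(1,k):
        if s[i,4]>6: m=lab==i; print(n,'near grinder',s[i,4],np.median(W[m],0).round())
E
python3 tilt.py; python3 knobs.py
```

```text
t 19.5 tcp [521.9 127.2 207.5] F [ 0.6 -0.2 -0.7] u_grip -204.2 lat 0.9
top knob 72 X [167. 190.] lat [-11.   7.] z [101. 109. 115.]
top tilt up deg -4.1 n 494 floor X [ 46. 100.] z at X=110 156.4
scene tilt up deg -2.8 n 127 floor X [ 29. 101.] z at X=110 156.0
top net 0.51 [538.  52. 160.] 703
top near grinder 70 [568. -85. 108.]
top near grinder 71 [552. -48. 108.]
wrist net 0.72 [509. 129.  20.] 511
```

Request:
send_rows(moves=[{"dp": [-0.3,-2.8,0],"twist": 0},{"dp": [-0.4,-2.9,0],"twist": 0},{"dp": [-0.4,-2.9,0],"twist": 0},{"dp": [-0.4,-2.9,1],"twist": 0},{"dp": [-0.3,-2.7,2],"twist": 0}])

```text
t: 20.4
ee_pos: [385.9, 80.1, 178.0]
eef_rot: [2.008, 2.413, 0.003]
force: [0.7, -0.6, -0.7]
gripper_width: 12.5
grip_force: 59.2
```

Request:
send_rows(moves=[{"dp": [0,0,3],"twist": 0},{"dp": [0,0,3],"twist": 0},{"dp": [0,0,3],"twist": 0},{"dp": [0,0,2],"twist": 0},{"dp": [0,0,0],"twist": 0}])

```text
t: 20.9
ee_pos: [385.0, 80.4, 65.3]
eef_rot: [-2.008, -2.412, 0.004]
force: [-0.3, 0.9, -1.1]
gripper_width: 12.6
grip_force: 59.1
```

```bash
python3 tilt.py; python3 prof.py|grep mid; python3 knobs.py
```

```text
t 20.9 tcp [385.   80.4  65.3] F [-0.3  0.9 -1.1] u_grip -183.0 lat -143.4
top knob 18 X [74. 82.] lat [15. 42.] z [383. 395. 408.]
top knob 12 X [59. 63.] lat [-69. -55.] z [352. 394. 398.]
top tilt up deg -2.0 n 242 floor X [ 64. 100.] z at X=110 15.5
scene tilt up deg -3.8 n 105 floor X [ 27. 100.] z at X=110 14.6
top mid 11:- 17:- 23:- 29:- 35:- 41:- 47:- 53:- 59:- 65:-70/-62(8) 71:-70/-63(37) 77:-71/-63(51) 83:-73/-65(49) 89:-74/-64(50) 95:-72/-64(46) 101:-88/-65(45) 107:-88/-81(44) 113:-89/-80(45) 119:-88/-82(33) 125:-89/-82(43) 131:-89/-82(37)
scene mid 11:-89/-14(35) 17:-89/-21(30) 23:-88/-28(41) 29:-89/-63(20) 35:-88/-66(17) 41:-88/-65(16) 47:-89/-65(17) 53:-89/-67(18) 59:-90/-67(17) 65:-88/-66(16) 71:-88/-67(14) 77:-88/-67(16) 83:-88/-66(13) 89:-88/-70(16) 95:-87/-68(21) 101:-89/-69(12) 107:-90/-86(19) 113:-89/-85(18) 119:-89/-86(19) 125:-89/-85(18) 131:-89/-86(19)
top net 0.46 [506. 128.  20.] 80
top near grinder 70 [568. -85. 108.]
top near grinder 73 [552. -48. 108.]
scene net 0.51 [750. 357. 157.] 6800
wrist net 0.84 [505. 129.  19.] 1530
```

Nose about 14 mm above the counter, still about 3° nose-down. Lower until it presses flat, then release.

Request:
send_rows(moves=[{"dp": [0,0,0.8],"twist": 0},{"dp": [0,0,0.4],"twist": 0},{"dp": [0,0,0.3],"twist": 0},{"dp": [0,0,0.3],"twist": 0},{"dp": [0,0,0],"twist": 0}])

```text
t: 21.9
ee_pos: [386.5, 80.8, 49.2]
eef_rot: [-2.009, -2.416, -0.0]
force: [-1.2, 0.3, 4.0]
gripper_width: 12.6
grip_force: 59.6
```

```bash
python3 tilt.py; python3 prof.py|grep scene.mid
```

```text
t 21.9 tcp [386.5  80.8  49.2] F [-1.2  0.3  4. ] u_grip -183.2 lat -141.5
top knob 14 X [59. 78.] lat [37. 44.] z [376. 385. 394.]
top knob 10 X [59. 63.] lat [-69. -55.] z [343. 347. 387.]
top tilt up deg -2.4 n 246 floor X [ 64. 102.] z at X=110 1.2
scene tilt up deg -2.6 n 102 floor X [ 28. 102.] z at X=110 -0.2
scene mid 11:-71/-15(39) 17:-71/-21(33) 23:-70/-27(35) 29:-67/-33(12) 35:-67/-63(11) 41:-67/-63(11) 47:-68/-64(7) 53:-67/-64(8) 59:-69/-65(10) 65:-68/-66(9) 71:-69/-66(9) 77:-68/-66(7) 83:-68/-66(10) 89:-69/-65(10) 95:-70/-67(18) 101:-70/-67(17) 107:-70/-66(20) 113:-71/-67(20) 119:-71/-67(17) 125:-72/-66(23) 131:-72/-68(18)
```

Request:
send_rows(moves=[{"dp": [0,0,0.2],"twist": 0},{"dp": [0,0,0.1],"twist": 0}])

```text
t: 22.3
ee_pos: [386.6, 81.0, 46.5]
eef_rot: [2.009, 2.415, 0.002]
force: [-0.8, 5.0, 7.4]
gripper_width: 12.5
grip_force: 59.8
```

Request:
send_rows(jaw=0, moves=[{"dp": [0,0,0],"twist": 0},{"dp": [0,0,0],"twist": 0},{"dp": [0,0,0],"twist": 0},{"dp": [0,0,0],"twist": 0},{"dp": [0,0,0],"twist": 0}])

```text
t: 22.8
ee_pos: [386.4, 80.7, 46.3]
eef_rot: [-2.009, -2.415, -0.0]
force: [-0.2, -0.5, -0.3]
gripper_width: 83.1
grip_force: 0.0
```

Request:
send_rows(moves=[{"dp": [0,0,-1],"twist": 0},{"dp": [0,0,-3],"twist": 0},{"dp": [0,0,-4.5],"twist": 0},{"dp": [0,0,-4.5],"twist": 0},{"dp": [0,0,-4],"twist": 0}])

```text
t: 23.3
ee_pos: [386.1, 80.7, 219.4]
eef_rot: [2.008, 2.415, 0.002]
force: [0.8, 0.2, 0.1]
gripper_width: 85.1
grip_force: 0.0
```

```bash
python3 - <<'E'
from h import *
o=get_obs(); print(o['ee_pos'],o['gripper_width'],o['joint_pos'])
for n in ['scene','wrist']:
    c=cam(n); W=cloud(c); hsv=cv2.cvtColor(c['image'],cv2.COLOR_RGB2HSV)
    for d in cut_out('scoop_floor',c)[:2]:
        m=d['region']&(hsv[...,1]<60)&np.isfinite(W[...,0]); p=W[m]
        if len(p)<20: continue
        lo=p[p[:,2]<np.percentile(p[:,2],40)+3]; A=np.c_[lo[:,:2],np.ones(len(lo))]; q=np.linalg.lstsq(A,lo[:,2],rcond=None)[0]
        print(n,d['score'],len(p),np.median(p,0).round(),np.percentile(p,[2,98],0).round().tolist(),'slope',q[:2].round(3),'zmed',np.median(lo[:,2]).round(1))
    im=c['image']; save('x_'+n,im)
E
python3 knobs.py
```

```text
[386.07592958  80.69407066 219.43805076] 85.10523994623965 [ 9.99539168e-03 -2.34850039e-01  1.83101282e+00  9.65430253e-05
  1.54386436e+00 -1.73376099e-01]
scene 0.85 486 [387.  19.   6.] [[361.0, -21.0, -2.0], [436.0, 59.0, 26.0]] slope [0.028 0.013] zmed 1.0
wrist 0.69 3865 [401.  16.   1.] [[366.0, -23.0, -0.0], [433.0, 59.0, 36.0]] slope [-0.     0.002] zmed 1.1
top near grinder 68 [569. -85. 108.]
top near grinder 71 [552. -50. 108.]
wrist net 0.72 [506. 128.  20.] 510
wrist net 0.4 [514. -53.  51.] 7023
```

Request:
send_rows(moves=[{"dp": [0,0,0],"twist": -8.5},{"dp": [0,0,0],"twist": -8.5},{"dp": [0,0,0],"twist": -8.5},{"dp": [0,0,0],"twist": -8.5},{"dp": [0,0,0],"twist": -8.5}])

```text
t: 24.3
ee_pos: [386.2, 80.7, 215.9]
eef_rot: [-0.987, -2.981, 0.0]
force: [0.3, -0.2, -0.5]
gripper_width: 85.4
grip_force: 0.0
```

Request:
send_rows(moves=[{"dp": [0,0,0],"twist": -8.5},{"dp": [0,0,0],"twist": -0.8},{"dp": [-3.6,-2.3,0],"twist": 0},{"dp": [-3.6,-2.3,0],"twist": 0},{"dp": [-3.6,-2.3,0],"twist": 0}])

```text
t: 24.8
ee_pos: [450.4, -31.9, 216.2]
eef_rot: [-0.758, -3.049, -0.0]
force: [1.3, 0.2, -0.1]
gripper_width: 85.4
grip_force: 0.0
```

Request:
send_rows(moves=[{"dp": [-3.6,-2.3,0],"twist": 0},{"dp": [-3.6,-2.3,0],"twist": 0},{"dp": [-3.6,-2.3,0],"twist": 0},{"dp": [-3.6,-2.3,0],"twist": 0},{"dp": [-3.6,-2.3,0],"twist": 0}])

```text
t: 25.3
ee_pos: [556.4, -217.8, 215.8]
eef_rot: [-0.759, -3.048, -0.001]
force: [0.6, 0.8, 0.8]
gripper_width: 85.3
grip_force: 0.0
```

Request:
send_rows(moves=[{"dp": [-3.6,-2.2,0],"twist": 0},{"dp": [-3.6,-2.2,0],"twist": 0},{"dp": [0,0,0],"twist": 0}])

```text
t: 25.6
ee_pos: [600.1, -292.3, 213.7]
eef_rot: [-0.762, -3.045, -0.0]
force: [0.2, 0.7, -1.0]
gripper_width: 85.5
grip_force: 0.0
```

```bash
cat > lid.py <<'E'
from h import *
o=get_obs(); M=Rn.from_rotvec(o['eef_rot']).as_matrix(); print(o['ee_pos'],'yaw',np.degrees(np.arctan2(M[1,0],M[0,0])).round(2),np.round(o['joint_pos'],2))
c=cam('wrist'); save('lid',c['image']); W=cloud(c); hsv=cv2.cvtColor(c['image'],cv2.COLOR_RGB2HSV)
m=(np.hypot(W[...,0]-602.5,W[...,1]+287)<55)&(hsv[...,1]<70)
b=W[m&(W[...,2]>45)&(W[...,2]<56)]; print('bar',len(b),cv2.minAreaRect(b[:,:2].astype(np.float32)),np.median(b[:,2]))
p=W[m&(W[...,2]>10)&(W[...,2]<21)]; h=cv2.convexHull(p[:,:2].astype(np.float32))[:,0].astype(float); print('plug',len(p),circ(h))
E
python3 lid.py
```

```text
[ 600.12166303 -292.34886679  213.7165997 ] yaw 151.89 [-0.57  0.35  1.22 -0.    1.57 -1.65]
bar 1193 ((601.9588012695312, -286.843017578125), (15.199246406555176, 62.47296905517578), 62.507080078125) 49.64310714380836
plug 3388 (array([ 602.62915912, -286.84988264]), np.float64(37.579538493931246))
```

Request:
send_rows(moves=[{"dp": [0,0.6,3],"twist": -0.6},{"dp": [0,0,4],"twist": 0},{"dp": [0,0,4],"twist": 0},{"dp": [0,0,3.5],"twist": 0},{"dp": [0,0,2.5],"twist": 0}])

```text
t: 26.15
ee_pos: [600.9, -281.7, 43.9]
eef_rot: [-0.74, -3.051, -0.001]
force: [0.5, 0.2, -0.4]
gripper_width: 85.5
grip_force: 0.0
```

Request:
send_rows(moves=[{"dp": [0,0,1],"twist": 0},{"dp": [0,0,0],"twist": 0},{"dp": [0,0,0],"twist": 0}])

```text
t: 26.45
ee_pos: [602.5, -283.2, 37.8]
eef_rot: [0.737, 3.052, -0.001]
force: [0.4, -0.8, 0.1]
gripper_width: 85.3
grip_force: 0.0
```

```bash
python3 - <<'E'
from h import *
print(dtool([602.2,-286.8,20]))
E
```

```text
[-0.14 -0.33  1.78]
```

Request:
send_rows(moves=[{"dp": [-0.1,-0.3,0.8],"twist": 0},{"dp": [0,0,0.7],"twist": 0},{"dp": [0,0,0.2],"twist": 0},{"dp": [0,0,0],"twist": 0}])

```text
t: 26.85
ee_pos: [601.3, -286.2, 18.9]
eef_rot: [-0.736, -3.054, -0.001]
force: [0.2, -0.8, -0.3]
gripper_width: 85.7
grip_force: 0.0
```

Request:
send_rows(jaw=1, moves=[{"dp": [0,0,0],"twist": 0},{"dp": [0,0,0],"twist": 0},{"dp": [0,0,0],"twist": 0},{"dp": [0,0,0],"twist": 0},{"dp": [0,0,0],"twist": 0}])

```text
t: 27.35
ee_pos: [601.6, -286.3, 19.6]
eef_rot: [0.736, 3.054, 0.0]
force: [0.8, 0.8, 0.2]
gripper_width: 15.0
grip_force: 58.7
```

Request:
send_rows(moves=[{"dp": [0,0,0],"twist": 0},{"dp": [0,0,0],"twist": 0},{"dp": [0,0,-1],"twist": 0},{"dp": [0,0,-2],"twist": 0},{"dp": [0,0,-3],"twist": 0}])

```text
t: 27.85
ee_pos: [600.7, -285.9, 79.0]
eef_rot: [-0.735, -3.051, -0.002]
force: [0.1, -0.9, -0.0]
gripper_width: 15.3
grip_force: 58.8
```

```bash
python3 - <<'E'
from h import *
o=get_obs(); M=Rn.from_rotvec(o['eef_rot']).as_matrix(); print(o['ee_pos'],'yaw',np.degrees(np.arctan2(M[1,0],M[0,0])).round(2),o['grip_force'],o['gripper_width'])
E
```

```text
[ 600.70499006 -285.85036846   78.96262158] yaw 152.9 58.84134292602539 15.343049215979622
```

Request:
send_rows(moves=[{"dp": [0,0,-4],"twist": -6.8},{"dp": [0,0,-4],"twist": -6.8},{"dp": [0,0,-4],"twist": -6.8},{"dp": [0,0,-4],"twist": -6.8},{"dp": [0,0,-3],"twist": -6.9}])

```text
t: 28.35
ee_pos: [601.4, -286.2, 272.9]
eef_rot: [-0.2, 3.133, -0.002]
force: [-0.4, -0.2, -0.9]
gripper_width: 15.5
grip_force: 58.8
```

Request:
send_rows(moves=[{"dp": [-1.5,3.8,0],"twist": 0},{"dp": [-1.5,3.9,0],"twist": 0},{"dp": [-1.5,3.9,0],"twist": 0},{"dp": [-1.5,3.9,0],"twist": 0},{"dp": [-1.3,3.8,0],"twist": 0}])

```text
t: 28.85
ee_pos: [650.4, -84.1, 269.9]
eef_rot: [-0.192, 3.136, 0.0]
force: [0.3, 0.6, -0.8]
gripper_width: 14.8
grip_force: 59.0
```

Request:
send_rows(moves=[{"dp": [0,0,0],"twist": 0},{"dp": [0,0,0],"twist": 0}])

```text
t: 29.05
ee_pos: [650.3, -85.0, 269.8]
eef_rot: [-0.195, 3.135, -0.0]
force: [0.2, -0.8, -1.2]
gripper_width: 14.9
grip_force: 58.9
```

```bash
cat > gr.py <<'E'
from h import *
import sys
o=get_obs(); M=Rn.from_rotvec(o['eef_rot']).as_matrix(); p0=np.array(o['ee_pos']); print(p0.round(1),'yaw',np.degrees(np.arctan2(M[1,0],M[0,0])).round(2))
c=cam('wrist'); save('gr',c['image']); W=cloud(c); np.savez('/tmp/w5.npz',W=W,im=c['image'])
def an(W,tag):
    c0=np.array([559,-73.5])
    for it in range(3):
        d=W[...,:2]-c0; r=np.hypot(d[...,0],d[...,1]); lip=(r<60)&(W[...,2]>143.5)&(W[...,2]<153)
        h=cv2.convexHull(W[lip][:,:2].astype(np.float32))[:,0].astype(float); c0,R=circ(h)
    print(tag,'outer',c0.round(2),R.round(2),lip.sum(),'z',np.median(W[lip][:,2]).round(1))
    a=np.degrees(np.arctan2(d[...,1],d[...,0]))
    # inner edge of lip per angle
    E=[]; 
    for b in np.arange(-180,180,3):
        k=lip&(abs((a-b+180)%360-180)<1.5)
        if k.sum()>4: E.append((b,np.percentile(r[k],3)))
    E=np.array(E); print(' '.join('%d:%.0f'%tuple(e) for e in E))
    I=E[E[:,1]<43]; q=c0+np.c_[np.cos(np.radians(I[:,0])),np.sin(np.radians(I[:,0]))]*I[:,1:]; print('inner',circ(q))
    for s in (0,180):
        k=(r>42.5)&(r<47)&(abs((a-7-s+180)%360-180)<30)
        aa=(a-7-s+180)%360-180; lo=k&(W[...,2]<142)&(W[...,2]>125); hi=k&lip
        # edges: best split
        best=min(((( (abs(aa-m)<w)&hi).sum()+((abs(aa-m)>=w)&lo).sum()),m,w) for m in np.arange(-8,8,.5) for w in np.arange(10,17,.5))
        print('notch',s,'lo',lo.sum(),'hi',hi.sum(),'centre',7+best[1],'halfwidth',best[2],'err',best[0])
an(W,'now'); an(np.load('/tmp/w1.npz')['W'],'w1')
# lid in hand, tool frame
d=(W-p0)@M; hsv=cv2.cvtColor(c['image'],cv2.COLOR_RGB2HSV)
m=(abs(d[...,0])<60)&(abs(d[...,1])<60)&(d[...,2]>-40)&(d[...,2]<30)&(hsv[...,2]>60)
for lo in range(-36,28,4):
    q=d[m&(d[...,2]>=lo)&(d[...,2]<lo+4)]
    if len(q)>20: print(lo,len(q),np.percentile(q,[1,99],0).round(1)[:,:2].tolist())
E
python3 gr.py
```

```text
[650.3 -85.  269.8] yaw -172.9
now outer [559.12 -73.47] 54.33 8882 z 147.8
-180:49 -177:49 -174:49 -171:49 -168:49 -165:49 -162:49 -159:41 -156:40 -153:40 -150:40 -147:40 -144:40 -141:40 -138:40 -135:40 -132:40 -129:40 -126:40 -123:40 -120:40 -117:40 -114:41 -111:40 -108:40 -105:40 -102:40 -99:40 -96:40 -93:40 -90:40 -87:40 -84:40 -81:40 -78:40 -75:40 -72:40 -69:40 -66:40 -63:40 -60:40 -57:40 -54:40 -51:40 -48:40 -45:40 -42:40 -39:41 -36:41 -33:40 -30:40 -27:41 -24:40 -21:41 -18:40 -15:40 -12:40 -9:40 -6:41 -3:49 0:49 3:49 6:49 9:49 12:49 15:49 18:49 21:40 24:40 27:40 30:40 33:40 36:40 39:40 42:40 45:40 48:40 51:40 54:40 57:40 60:40 63:40 66:40 69:40 72:40 75:40 78:40 81:40 84:40 87:40 90:40 93:40 96:40 99:40 102:40 105:40 108:40 111:40 114:40 117:40 120:40 123:40 126:40 129:40 132:40 135:40 138:40 141:40 144:40 147:40 150:40 153:40 156:40 159:40 162:40 165:40 168:40 171:40 174:40 177:49
inner (array([559.26633073, -73.63836035]), np.float64(40.131290669283366))
notch 0 lo 166 hi 214 centre 7.0 halfwidth 14.0 err 8
notch 180 lo 231 hi 299 centre 6.5 halfwidth 13.5 err 9
w1 outer [55
[... 868 characters left out ...]
ay([559.49341577, -74.24369669]), np.float64(40.256868187314446))
notch 0 lo 154 hi 190 centre 7.0 halfwidth 14.0 err 11
notch 180 lo 108 hi 149 centre 6.0 halfwidth 12.5 err 5
-36 189 [[-11.7, -14.6], [10.7, 13.6]]
-32 5787 [[-30.7, -11.2], [30.3, 10.0]]
-28 479 [[-29.1, -14.3], [31.4, 13.3]]
-24 329 [[5.7, -20.1], [31.2, 13.5]]
-20 296 [[5.7, -15.5], [31.3, 13.4]]
-16 283 [[6.2, -14.7], [31.2, 13.5]]
-12 247 [[6.3, -15.0], [31.4, 13.6]]
-8 228 [[9.3, -14.3], [31.3, 13.4]]
-4 128 [[9.4, -14.1], [31.3, 12.6]]
0 6142 [[-18.6, -36.6], [35.5, 35.8]]
4 2868 [[-18.8, -36.7], [36.5, 35.7]]
8 268 [[20.5, -31.6], [36.8, 29.7]]
12 776 [[20.5, -30.3], [45.8, 27.6]]
16 158 [[14.2, -30.5], [46.3, 33.9]]
```

View pics/gr.png

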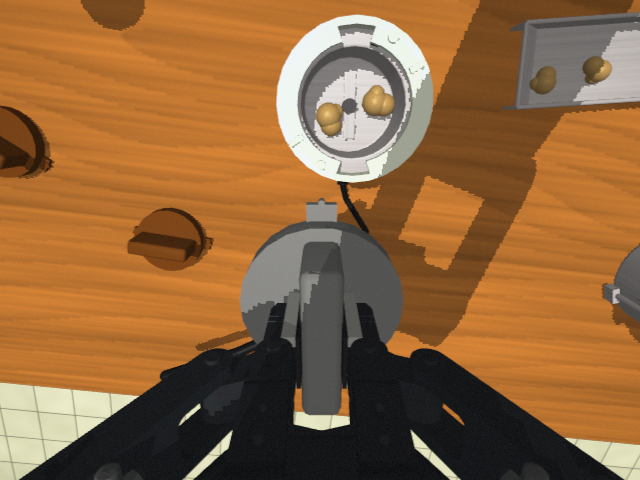

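Request:
send_rows(moves=[{"dp": [2.5,0.6,0],"twist": 0},{"dp": [2.5,0.6,0],"twist": 0},{"dp": [2.5,0.6,1],"twist": 0},{"dp": [1.5,0.5,3],"twist": 0},{"dp": [0,0,3],"twist": 0}])

```text
t: 29.6
ee_pos: [556.8, -75.0, 199.8]
eef_rot: [-0.189, 3.134, -0.001]
force: [0.7, -0.5, -1.7]
gripper_width: 15.0
grip_force: 58.9
```

Request:
send_rows(moves=[{"dp": [0,0,1.8],"twist": 0},{"dp": [0,0,0],"twist": 0},{"dp": [0,0,0],"twist": 0},{"dp": [0,0,0],"twist": 0}])

```text
t: 30.0
ee_pos: [558.8, -74.6, 182.8]
eef_rot: [-0.191, 3.134, -0.001]
force: [0.0, -0.5, -0.6]
gripper_width: 15.2
grip_force: 58.9
```

```bash
python3 - <<'E'
from h import *
print(get_obs()['ee_pos'],dtool([558.4,-73.4,175])*10)
M=Rn.from_rotvec(get_obs()['eef_rot']).as_matrix(); print(np.degrees(np.arctan2(M[1,0],M[0,0])))
E
```

```text
[558.7792371  -74.60455798 182.80838169] [0.2 1.2 7.8]
-173.03227999552888
```

Request:
send_rows(moves=[{"dp": [0,0.12,0.5],"twist": 0},{"dp": [0,0,0.4],"twist": 0},{"dp": [0,0,0.2],"twist": 0},{"dp": [0,0,0],"twist": 0}])

```text
t: 30.4
ee_pos: [558.0, -72.7, 170.0]
eef_rot: [0.192, -3.135, -0.0]
force: [-0.3, -1.1, -0.7]
gripper_width: 15.2
grip_force: 58.9
```

Request:
send_rows(moves=[{"dp": [0,0,0.3],"twist": 0},{"dp": [0,0,0.3],"twist": 0},{"dp": [0,0,0.3],"twist": 0},{"dp": [0,0,0],"twist": 0}])

```text
t: 30.8
ee_pos: [557.9, -72.7, 160.8]
eef_rot: [0.192, -3.135, -0.001]
force: [-0.4, -1.0, -0.4]
gripper_width: 15.3
grip_force: 58.9
```

```bash
python3 - <<'E'
from h import *
o=get_obs();print(o['ee_pos'],o['force'],o['moment'],dtool([558.4,-73.4,154.6])*10)
M=Rn.from_rotvec(o['eef_rot']).as_matrix(); print(np.degrees(np.arctan2(M[1,0],M[0,0])))
E
```

```text
[557.91788014 -72.74332498 160.80495545] [-0.44996573 -0.98876839 -0.38239093] [ 0.02062251  0.04170306 -0.02904335] [-0.4 -0.7  6.2]
-172.99268580707712
```

Request:
send_rows(moves=[{"dp": [0,-0.05,0.3],"twist": 0},{"dp": [0,0,0.2],"twist": 0},{"dp": [0,0,0.1],"twist": 0},{"dp": [0,0,0],"twist": 0}])

```text
t: 31.2
ee_pos: [558.1, -73.3, 155.2]
eef_rot: [0.192, -3.135, -0.0]
force: [-0.2, -0.1, -1.1]
gripper_width: 15.2
grip_force: 58.9
```

Request:
send_rows(moves=[{"dp": [0,0,0.1],"twist": 0},{"dp": [0,0,0],"twist": 0}])

```text
t: 31.4
ee_pos: [558.3, -73.3, 154.5]
eef_rot: [-0.192, 3.135, -0.0]
force: [0.7, 0.3, 0.1]
gripper_width: 14.9
grip_force: 59.1
```

Request:
send_rows(moves=[{"dp": [0,0,0.1],"twist": 0},{"dp": [0,0,0],"twist": 0},{"dp": [0,0,0],"twist": 0}])

```text
t: 31.7
ee_pos: [558.3, -73.3, 154.5]
eef_rot: [-0.192, 3.135, -0.0]
force: [-5.1, 0.7, 13.4]
gripper_width: 15.1
grip_force: 60.9
```

Request:
send_rows(moves=[{"dp": [0,0,0],"twist": 5},{"dp": [0,0,0],"twist": 5},{"dp": [0,0,0],"twist": 5},{"dp": [0,0,0],"twist": 0}])

```text
t: 32.1
ee_pos: [558.7, -73.4, 154.5]
eef_rot: [0.224, 3.132, -0.0]
force: [-0.6, 0.8, 10.3]
gripper_width: 15.2
grip_force: 60.6
```

```bash
python3 - <<'E'
from h import *
o=get_obs();print(o['ee_pos'],o['force'],o['moment'])
M=Rn.from_rotvec(o['eef_rot']).as_matrix(); print(np.degrees(np.arctan2(M[1,0],M[0,0])))
E
```

```text
[558.72391833 -73.39024289 154.47171668] [-0.58455012  0.7693296  10.27690494] [ 0.11126104  0.1896455  -0.09736359]
171.81508263467623
```

Request:
send_rows(moves=[{"dp": [0,0,-0.05],"twist": 5},{"dp": [0,0,0],"twist": 5},{"dp": [0,0,0],"twist": 4.5},{"dp": [0,0,0],"twist": 0},{"dp": [0,0,0],"twist": 0}])

```text
t: 32.6
ee_pos: [558.5, -73.5, 154.5]
eef_rot: [0.613, 3.08, -0.0]
force: [0.2, -0.1, 5.9]
gripper_width: 15.0
grip_force: 59.9
```

```bash
python3 - <<'E'
from h import *
o=get_obs();print(o['ee_pos'],o['force'],o['moment'],o['grip_force'])
M=Rn.from_rotvec(o['eef_rot']).as_matrix(); print(np.degrees(np.arctan2(M[1,0],M[0,0])))
c=cam('wrist'); W=cloud(c)
m=(np.hypot(W[...,0]-559,W[...,1]+73.5)<40)&(W[...,2]>181)&(W[...,2]<190)
d=(W[m]-np.array(o['ee_pos']))@M; d=d[abs(d[:,1])<9]; w=M@np.c_[d[:,0],d[:,1],d[:,2]*0].T
r=cv2.minAreaRect(d[:,:2].astype(np.float32)); print(len(d),r,'z',np.median(W[m][:,2]))
E
```

```text
[558.53729152 -73.45138714 154.50082079] [ 0.16196738 -0.14338451  5.94629107] [-0.04262907  0.0727782   0.02780164] 59.89525079727173
157.4940399714554
6156 ((-0.7373504638671875, -0.2396383285522461), (64.37979888916016, 17.908536911010742), 1.164711594581604) z 184.64734843778803
```

```bash
python3 knobs.py; python3 - <<'E'
from h import *
c=cam('top'); W=cloud(c); m=(np.hypot(W[...,0]-559,W[...,1]+73.5)<36)&(W[...,2]>147)&(W[...,2]<158); p=W[m]
print(len(p),np.median(p[:,2]) if len(p) else 0)
E
```

```text
top net 0.34 [489. 177.  22.] 62
top near grinder 11 [ 579. -128.  514.]
top near grinder 21 [ 512. -109.  515.]
scene net 0.37 [776. -79.  41.] 3351
scene near grinder 14 [546. -26. 361.]
scene near grinder 20 [551. -35. 316.]
scene near grinder 9 [543. -20. 146.]
wrist net 0.89 [508. 124.  19.] 1209
wrist near grinder 14 [566. -86. 200.]
164 151.64159121213697
```

```bash
python3 -c "
from plant import *
print(hand_in())"
```

```text
the job is handed in; nothing more can be done
None
```

I handed the job in. By my own measurements two knobs are in the bowl and the other two are in the tin. The scoop is flat on the counter. The lid is seated, turned about 30° clockwise towards the dots and held in the grip; `hand_in()` returned no verdict.

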